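# Load the heel press and clamp a batch of cemented heels

## Task

The heel blocks on the cardboard have new rubber top pieces freshly cemented on and must go under the press together: draw the press's bed fully out and lay every heel flat in a bay of its own, rubber up as it lies now, the wide heels in the row of wide bays near the handle and the narrow ones in the row of narrow bays behind, each square in its bay (either end forward) and centred so that the gaps to the stops around it are even. Then push the bed fully home without shifting the heels, and only then swing the press lever all the way down and leave it clamped. Leave the hammer, the tin and the can where they are.

Things in the scene. Friction and masses are not known exactly. Their poses are not given: they have to be found in the camera images.
- wide1_mid (a point): centre (half-way up) of a wide heel block: a stack of brown leatherboard lifts with a black rubber top piece uppermost, D-shaped seen from above, 46 mm wide (its y), 50 mm long (its x), 26 mm high; flat breast face at its -x end, two parallel straight sides, half-round back of radius 23 mm at its +x end, so the straight sides run from x = -25 to x = +2 mm; 65 g or so. z up. None if it is absent in this run
- wide2_mid (a point): centre (half-way up) of a wide heel block: a stack of brown leatherboard lifts with a black rubber top piece uppermost, D-shaped seen from above, 46 mm wide (its y), 50 mm long (its x), 26 mm high; flat breast face at its -x end, two parallel straight sides, half-round back of radius 23 mm at its +x end, so the straight sides run from x = -25 to x = +2 mm; 65 g or so. z up. None if it is absent in this run
- wide3_mid (a point): centre (half-way up) of a wide heel block: a stack of brown leatherboard lifts with a black rubber top piece uppermost, D-shaped seen from above, 46 mm wide (its y), 50 mm long (its x), 26 mm high; flat breast face at its -x end, two parallel straight sides, half-round back of radius 23 mm at its +x end, so the straight sides run from x = -25 to x = +2 mm; 65 g or so. z up. None if it is absent in this run
- narrow1_mid (a point): centre (half-way up) of a narrow heel block: a stack of brown leatherboard lifts with a black rubber top piece uppermost, D-shaped seen from above, 36 mm wide (its y), 40 mm long (its x), 26 mm high; flat breast face at its -x end, two parallel straight sides, half-round back of radius 18 mm at its +x end, so the straight sides run from x = -20 to x = +2 mm; 45 g or so. z up. None if it is absent in this run
- narrow2_mid (a point): centre (half-way up) of a narrow heel block: a stack of brown leatherboard lifts with a black rubber top piece uppermost, D-shaped seen from above, 36 mm wide (its y), 40 mm long (its x), 26 mm high; flat breast face at its -x end, two parallel straight sides, half-round back of radius 18 mm at its +x end, so the straight sides run from x = -20 to x = +2 mm; 45 g or so. z up. None if it is absent in this run
- narrow3_mid (a point): centre (half-way up) of a narrow heel block: a stack of brown leatherboard lifts with a black rubber top piece uppermost, D-shaped seen from above, 36 mm wide (its y), 40 mm long (its x), 26 mm high; flat breast face at its -x end, two parallel straight sides, half-round back of radius 18 mm at its +x end, so the straight sides run from x = -20 to x = +2 mm; 45 g or so. z up. None if it is absent in this run
- wide_bay1 (a point): centre of the floor of bay 1 (left seen from the robot) of the wide row, on the bed's top face; it travels with the bed; x points away from the bed's handle, y along the row, z up. The wide row is the one nearer the bed's handle; a bay there is 60 x 64 mm (y by x) between its stops, so a wide heel has 7 mm free on every side. The stops (rails across front and rear, spacers left and right) are 5 mm high; bays lie 76 mm apart along the row, the two rows 65 mm apart
- wide_bay2 (a point): centre of the floor of bay 2 (middle) of the wide row, on the bed's top face; it travels with the bed; x points away from the bed's handle, y along the row, z up. The wide row is the one nearer the bed's handle; a bay there is 60 x 64 mm (y by x) between its stops, so a wide heel has 7 mm free on every side. The stops (rails across front and rear, spacers left and right) are 5 mm high; bays lie 76 mm apart along the row, the two rows 65 mm apart
- wide_bay3 (a point): centre of the floor of bay 3 (right) of the wide row, on the bed's top face; it travels with the bed; x points away from the bed's handle, y along the row, z up. The wide row is the one nearer the bed's handle; a bay there is 60 x 64 mm (y by x) between its stops, so a wide heel has 7 mm free on every side. The stops (rails across front and rear, spacers left and right) are 5 mm high; bays lie 76 mm apart along the row, the two rows 65 mm apart
- narrow_bay1 (a point): centre of the floor of bay 1 (left seen from the robot) of the narrow row, on the bed's top face; it travels with the bed; x points away from the bed's handle, y along the row, z up. The narrow row is the one farther from the bed's handle; a bay there is 50 x 54 mm (y by x) between its stops, so a narrow heel has 7 mm free on every side. The stops (rails across front and rear, spacers left and right) are 5 mm high; bays lie 76 mm apart along the row, the two rows 65 mm apart
- narrow_bay2 (a point): centre of the floor of bay 2 (middle) of the narrow row, on the bed's top face; it travels with the bed; x points away from the bed's handle, y along the row, z up. The narrow row is the one farther from the bed's handle; a bay there is 50 x 54 mm (y by x) between its stops, so a narrow heel has 7 mm free on every side. The stops (rails across front and rear, spacers left and right) are 5 mm high; bays lie 76 mm apart along the row, the two rows 65 mm apart
- narrow_bay3 (a point): centre of the floor of bay 3 (right) of the narrow row, on the bed's top face; it travels with the bed; x points away from the bed's handle, y along the row, z up. The narrow row is the one farther from the bed's handle; a bay there is 50 x 54 mm (y by x) between its stops, so a narrow heel has 7 mm free on every side. The stops (rails across front and rear, spacers left and right) are 5 mm high; bays lie 76 mm apart along the row, the two rows 65 mm apart
- bed_handle (a point): middle of the bed's pull handle: a level bar along the bed's y, 90 mm of it in a 16 mm thick black rubber sleeve, 59 mm in front of the bed's front edge and 16 mm higher than the bed's top face; open air in front, behind (50 mm) and below (25 mm or more). Its x points away from the handle towards the press, the line along which the bed slides
- bed (a joint): how far the press's bed (aluminium plate 238 x 140 mm, top face 45 mm above the bench) is drawn out towards its handle: 0 = home under the platen, 0.18 m = fully out at its stop. Slides with about 3 N and stays where it is left. Fully out, the rear bays' centres lie 79 mm in front of the platen, whose top is 110 mm above the bench
- lever_knob (a point): centre of the ball knob at the end of the press lever: black, 32 mm across, on a 14 mm round steel arm at the press's right-hand side. It turns with the lever, so read its position only
- lever_hinge (a point): the lever's pivot, 145 mm above the bench, 23 mm outside the press's right side column, in the plane in which the knob moves; the knob's centre moves on an upright circle of 130 mm radius about it, in the plane of the bed's sliding direction and the vertical
- lever (a joint): press lever: 0 = raised (arm 0.36 rad from upright, leaning to the bed handle's side), growing as the knob swings over to that side and down; 1.31 rad = fully down at its stop (arm 0.10 rad below level). Takes 3 to 7 N at the knob, stays where it is left. It lowers the rubber-faced platen by 20 mm, to just on the heels' tops
- hammer: bystander: hammer lying on the bench to the right, 240 mm long; origin at the underside, x along the handle to the head
- tack_tin: bystander: round steel tin, 76 mm across, 46 mm high, origin at its underside
- cement: bystander: can 68 mm across, 85 mm high, origin at its underside

How it is judged:
On the way, in this order (a step that is already met when the one before it is completed fails the run):
1. the bed is drawn fully out (value of joint bed above 0.173 m), for 0.2 s.
2. with the bed out, every heel lies flat, square and centred in a bay of its own size (((horizontal distance between wide1_mid and wide_bay1 below 0.005 m and angle between the x axis of wide1_mid and the x axis of wide_bay1, either way round below 0.15 rad) or (horizontal distance between wide1_mid and wide_bay2 below 0.005 m and angle between the x axis of wide1_mid and the x axis of wide_bay2, either way round below 0.15 rad) or (horizontal distance between wide1_mid and wide_bay3 below 0.005 m and angle between the x axis of wide1_mid and the x axis of wide_bay3, either way round below 0.15 rad)) and ((horizontal distance between wide2_mid and wide_bay1 below 0.005 m and angle between the x axis of wide2_mid and the x axis of wide_bay1, either way round below 0.15 rad) or (horizontal distance between wide2_mid and wide_bay2 below 0.005 m and angle between the x axis of wide2_mid and the x axis of wide_bay2, either way round below 0.15 rad) or (horizontal distance between wide2_mid and wide_bay3 below 0.005 m and angle between the x axis of wide2_mid and the x axis of wide_bay3, either way round below 0.15 rad)) and ((horizontal distance between wide3_mid and wide_bay1 below 0.005 m and angle between the x axis of wide3_mid and the x axis of wide_bay1, either way round below 0.15 rad) or (horizontal distance between wide3_mid and wide_bay2 below 0.005 m and angle between the x axis of wide3_mid and the x axis of wide_bay2, either way round below 0.15 rad) or (horizontal distance between wide3_mid and wide_bay3 below 0.005 m and angle between the x axis of wide3_mid and the x axis of wide_bay3, either way round below 0.15 rad)) and ((horizontal distance between narrow1_mid and narrow_bay1 below 0.005 m and angle between the x axis of narrow1_mid and the x axis of narrow_bay1, either way round below 0.15 rad) or (horizontal distance between narrow1_mid and narrow_bay2 below 0.005 m and angle between the x axis of narrow1_mid and the x axis of narrow_bay2, either way round below 0.15 rad) or (horizontal distance between narrow1_mid and narrow_bay3 below 0.005 m and angle between the x axis of narrow1_mid and the x axis of narrow_bay3, either way round below 0.15 rad)) and ((horizontal distance between narrow2_mid and narrow_bay1 below 0.005 m and angle between the x axis of narrow2_mid and the x axis of narrow_bay1, either way round below 0.15 rad) or (horizontal distance between narrow2_mid and narrow_bay2 below 0.005 m and angle between the x axis of narrow2_mid and the x axis of narrow_bay2, either way round below 0.15 rad) or (horizontal distance between narrow2_mid and narrow_bay3 below 0.005 m and angle between the x axis of narrow2_mid and the x axis of narrow_bay3, either way round below 0.15 rad)) and ((horizontal distance between narrow3_mid and narrow_bay1 below 0.005 m and angle between the x axis of narrow3_mid and the x axis of narrow_bay1, either way round below 0.15 rad) or (horizontal distance between narrow3_mid and narrow_bay2 below 0.005 m and angle between the x axis of narrow3_mid and the x axis of narrow_bay2, either way round below 0.15 rad) or (horizontal distance between narrow3_mid and narrow_bay3 below 0.005 m and angle between the x axis of narrow3_mid and the x axis of narrow_bay3, either way round below 0.15 rad)) and angle between each of wide1_mid, wide2_mid, wide3_mid, narrow1_mid, narrow2_mid, narrow3_mid's own z axis and vertical below 0.06 rad and height (world z) of each of wide1_mid, wide2_mid, wide3_mid, narrow1_mid, narrow2_mid, narrow3_mid below 0.061 m and value of joint bed above 0.173 m), for 0.3 s.
3. the bed is pushed fully home (value of joint bed below 0.005 m), for 0.2 s.
4. the lever is fully down, with the bed home (value of joint lever above 1.25 rad and value of joint bed below 0.005 m), for 0.2 s.
At the end, for the whole second after the job is handed in: Every heel present lies flat (within 0.06 rad) in a bay of its own row, its centre within 5 mm of the bay's centre and square to it within 0.15 rad (either end forward), at rest; the bed is home (within 5 mm) and the lever fully down (at least 1.25 of 1.31 rad) (all of step 4 and ((horizontal distance between wide1_mid and wide_bay1 below 0.005 m and angle between the x axis of wide1_mid and the x axis of wide_bay1, either way round below 0.15 rad) or (horizontal distance between wide1_mid and wide_bay2 below 0.005 m and angle between the x axis of wide1_mid and the x axis of wide_bay2, either way round below 0.15 rad) or (horizontal distance between wide1_mid and wide_bay3 below 0.005 m and angle between the x axis of wide1_mid and the x axis of wide_bay3, either way round below 0.15 rad)) and ((horizontal distance between wide2_mid and wide_bay1 below 0.005 m and angle between the x axis of wide2_mid and the x axis of wide_bay1, either way round below 0.15 rad) or (horizontal distance between wide2_mid and wide_bay2 below 0.005 m and angle between the x axis of wide2_mid and the x axis of wide_bay2, either way round below 0.15 rad) or (horizontal distance between wide2_mid and wide_bay3 below 0.005 m and angle between the x axis of wide2_mid and the x axis of wide_bay3, either way round below 0.15 rad)) and ((horizontal distance between wide3_mid and wide_bay1 below 0.005 m and angle between the x axis of wide3_mid and the x axis of wide_bay1, either way round below 0.15 rad) or (horizontal distance between wide3_mid and wide_bay2 below 0.005 m and angle between the x axis of wide3_mid and the x axis of wide_bay2, either way round below 0.15 rad) or (horizontal distance between wide3_mid and wide_bay3 below 0.005 m and angle between the x axis of wide3_mid and the x axis of wide_bay3, either way round below 0.15 rad)) and ((horizontal distance between narrow1_mid and narrow_bay1 below 0.005 m and angle between the x axis of narrow1_mid and the x axis of narrow_bay1, either way round below 0.15 rad) or (horizontal distance between narrow1_mid and narrow_bay2 below 0.005 m and angle between the x axis of narrow1_mid and the x axis of narrow_bay2, either way round below 0.15 rad) or (horizontal distance between narrow1_mid and narrow_bay3 below 0.005 m and angle between the x axis of narrow1_mid and the x axis of narrow_bay3, either way round below 0.15 rad)) and ((horizontal distance between narrow2_mid and narrow_bay1 below 0.005 m and angle between the x axis of narrow2_mid and the x axis of narrow_bay1, either way round below 0.15 rad) or (horizontal distance between narrow2_mid and narrow_bay2 below 0.005 m and angle between the x axis of narrow2_mid and the x axis of narrow_bay2, either way round below 0.15 rad) or (horizontal distance between narrow2_mid and narrow_bay3 below 0.005 m and angle between the x axis of narrow2_mid and the x axis of narrow_bay3, either way round below 0.15 rad)) and ((horizontal distance between narrow3_mid and narrow_bay1 below 0.005 m and angle between the x axis of narrow3_mid and the x axis of narrow_bay1, either way round below 0.15 rad) or (horizontal distance between narrow3_mid and narrow_bay2 below 0.005 m and angle between the x axis of narrow3_mid and the x axis of narrow_bay2, either way round below 0.15 rad) or (horizontal distance between narrow3_mid and narrow_bay3 below 0.005 m and angle between the x axis of narrow3_mid and the x axis of narrow_bay3, either way round below 0.15 rad)) and angle between each of wide1_mid, wide2_mid, wide3_mid, narrow1_mid, narrow2_mid, narrow3_mid's own z axis and vertical below 0.06 rad and height (world z) of each of wide1_mid, wide2_mid, wide3_mid, narrow1_mid, narrow2_mid, narrow3_mid below 0.061 m and linear speed of each of wide1, wide2, wide3, narrow1, narrow2, narrow3 below 0.02 m/s); the robot touches nothing.
It fails at once if the hammer is pushed more than 3 cm from its place (distance of hammer from where it was at the start of the episode above 0.03 m).
It fails at once if the tack tin is pushed more than 3 cm from its place (distance of tack_tin from where it was at the start of the episode above 0.03 m).
It fails at once if the cement can is pushed more than 3 cm from its place (distance of cement from where it was at the start of the episode above 0.03 m).
It fails at once if the lever is brought down while the bed is not home (value of joint lever above 0.7 rad and value of joint bed above 0.03 m).
Of wide1, wide2, wide3, narrow1, narrow2, narrow3 only 4 to 6 are there at a start; the rules pass over those that are not, and their reading is None.
At some moment in a run one of wide1, wide2, wide3, narrow1, narrow2, narrow3 may be knocked a few centimetres aside while the robot is not near it.
It also fails if it takes over 210 s, if anything falls off the work surface, if the arm or the gripper's body presses on something with over 40 N, if the wrist force passes 120 N, or if a joint passes its speed limit or range.

## Robot

A 6-joint arm with a two-finger parallel gripper is mounted at the origin on the work surface. World frame = base frame: x ahead of the robot, y to its left, z up, the work surface at z = 0. Lengths are in m, angles in rad, forces in N, time in s.
With the tool pointing down it reaches from about 0.375 to 0.975 m from the base axis. Payload 3.8 kg.
Tool frame: the origin (TCP) lies midway between the tips of the shut fingers; the grasp point (between the pads) lies 19 mm behind it; z points along the fingers, y is the direction in which the jaws open and shut (so a half turn about z gives the same grasp; the last joint's range is limited). The gripper opens to 85 mm and grips with 20 to 120 N. Pads are 22 mm wide; open, the fingers measure 114 mm over their backs; the gripper's body (76 mm by 85 mm) begins 54 mm behind the grasp point. The pads swing forward as they close: fully open they stand 13 mm farther back than shut.
Start: joints at [-1.283, 0.264, 1.604, -0, 1.274, -0.037], TCP at [0.215, -0.64, 0.231] pointing down, gripper open.
Joint ranges: [-2.63, 2.63], [-0.94, 2.18], [0.31, 2.57], [-1.31, 4.45], [0, 2.66], [-2.55, 2.55]. Speed limits (rad/s): [2.57, 2.57, 3.14, 3.14, 3.14, 3.14].

## Interface

Orientations are given as a rotation vector (axis times angle).
In Python, from workcell import bot gives the robot as it stands.
- The arm moves only by the tool drive_tool, never from a script. Its argument "steps" is a list of rows, each a list of 2 entries, a list of its own where there are three numbers: the shift along the tool's x, y, z in mm, then the turn about the tool's z in degrees. In form: [[[dx, dy, dz], twist], ...]. A call has 1 to 8 rows; each row shifts and turns the commanded pose from where the row before left it, along the tool's axes as they then stand; what a row does not reach is not made up. A row lasts 1/12 s, in which the tool goes at most 41.7 mm and 7.16 degrees, less where a joint would pass 70% of its speed; a pose out of reach is approached as far as the arm can. A call is refused whole if a number of a shift passes 41.7 or a number of a turn 7.16, either way. A call with a gripper value outside its range is refused whole. "jaw" is the opening, from 0 (shut) to 1 (fully open), set as the call begins (left out, the last holds). The fingers move at their own pace and stop on an object; "force" is the grip in N (left out, the last holds). Time passes only in rows, so rows that do not move let the fingers close. It gives the time, the measured TCP pose, the force and the opening at its end, in the units of the state.
- bot.read_state(): the state, without advancing time (a new reading comes with each control period).
- bot.read_camera(name): name is "scene" or "side" or "wrist"; returns the picture (384x512x3 uint8, red, green, blue); there is no depth.
- bot.camera_info(name): a dict with "fx", "fy", "cx", "cy" (pixels), "position" and "attitude" of the camera in the world. Camera axes: x right, y down, z forward; pixel columns grow to the right and rows downward; lengths in m; the calibration is good to about 2 mm. A picture is of the moment at which its call begins: read the wrist's pose just before it. camera_info takes no time and is no camera call; for the wrist camera it gives the pose at the moment of the call.
- bot.finish_job(): hands the job in, once; it reports no verdict.
The state is a dict: "time": time; "q": joint angles; "joint_vel": joint speeds; "joint_torque": joint torques, N m; "tool_pos": TCP position; "tcp_rot": TCP orientation; "wrist_force": force on the tool from outside, world axes, zero at the start; "torque": the same for the moment, N m; "width": opening from 0.0 (shut) to 1.0 (fully open).
Only numpy, scipy, OpenCV 4.12 (cv2) and the standard library are available. Lean on these libraries where they do the work, as an engineer would, in place of code of your own. Each camera call takes 0.05 s, during which the arm holds its last target.

## Working session

There is one attempt and no reset: what is moved stays moved. The work goes in short steps, Python scripts to look and compute and a tool call to move; the robot and the scene stay as the last step left them, time stands still between calls to the robot, and variables do not carry over. Pictures are saved under pics/ and viewed, and the job is handed in when it is done.

Besides the shell and the picture viewer there is one more tool, called after "Request:" as name(argument=value, ...), one argument or row to a line, values as JSON. drive_tool: Moves the arm, as the interface text tells. Its arguments: {"type":"object","properties":{"steps":{"type":"array","items":{"type":"array"}},"jaw":{"type":"number"},"force":{"type":"number"}},"required":["steps"]}

```bash
ls; mkdir -p pics
python3 - <<'E'
from workcell import bot
import cv2
s=bot.read_state(); print(s)
for n in ["scene","side","wrist"]:
    i=bot.camera_info(n); print(n,i)
    im=bot.read_camera(n); cv2.imwrite(f"pics/{n}0.png",im[:,:,::-1])
E
```

```text
pics
{'time': 0.0, 'q': array([-1.28289943e+00,  2.64772425e-01,  1.60538187e+00,  5.06165166e-06,
        1.27372271e+00, -3.68966817e-02]), 'joint_vel': array([ 5.13916451e-05,  4.81338006e-04, -5.90045499e-05,  1.22847574e-03,
        2.01067915e-03,  1.09929259e-03]), 'joint_torque': array([-1.76900634e-03, -5.15110767e+01, -3.67312682e+01, -3.12482207e-04,
        1.26470852e-02, -8.30056194e-06]), 'tool_pos': array([ 0.21519218, -0.63899494,  0.22994481]), 'tcp_rot': array([-3.09802063e+00, -5.07576171e-01,  4.41286925e-04]), 'wrist_force': array([ 0.07474814, -0.96156329, -0.20853926]), 'torque': array([0.0245742 , 0.01112886, 0.01479418]), 'width': 1.001271687650612}
scene {'fx': 473.5095025672261, 'fy': 473.5095025672261, 'cx': 252.50766896970484, 'cy': 189.56442935347846, 'position': array([ 1.4458176 , -0.198709  ,  1.12409621]), 'attitude': array([-1.92949573, -1.57110604,  0.62860541])}
side {'fx': 452.37966088472444, 'fy': 452.37966088472444, 'cx': 255.30711785050633, 'cy': 193.77423144362874, 'position': array([0.17883537, 1.03904859, 0.80060292]), 'attitude': array([-0.42630479,  2.51973381, -1.49414984])}
wrist {'fx': 305.1415147578696, 'fy': 305.1415147578696, 'cx': 257.44049864494195, 'cy': 194.55147529921595, 'position': array([ 0.28409764, -0.61567184,  0.37260773]), 'attitude': array([ 2.35286475, -1.69124171, -0.24943897])}
```

View pics/scene0.png

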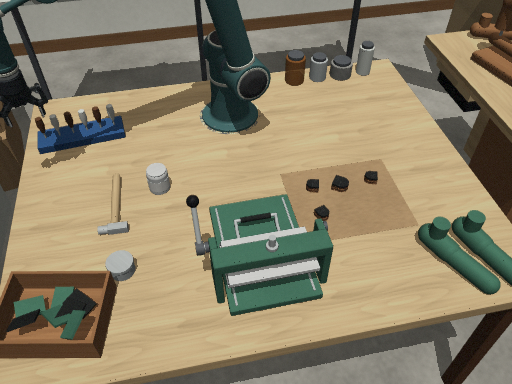

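View pics/side0.png

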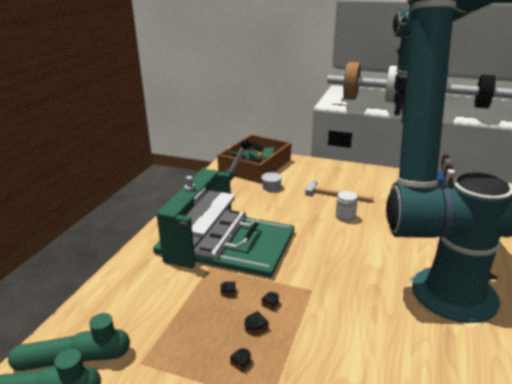

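View pics/wrist0.png

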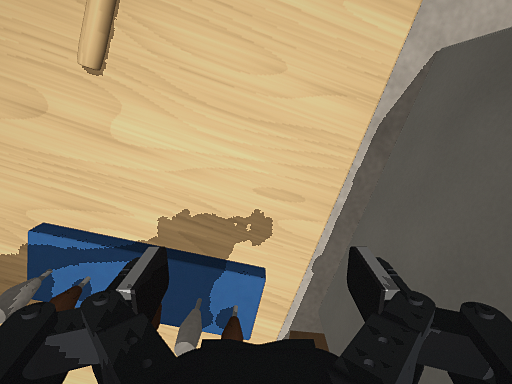

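```bash
cat > h.py <<'E'
import numpy as np, cv2
from scipy.spatial.transform import Rotation as R
from workcell import bot
def info(n):
    i=bot.camera_info(n); return i
def ray(i,u,v):
    d=np.array([(u-i['cx'])/i['fx'],(v-i['cy'])/i['fy'],1.0])
    return R.from_rotvec(i['attitude']).apply(d)
def onz(i,u,v,z):
    d=ray(i,u,v); p=i['position']; t=(z-p[2])/d[2]; return p+t*d
def proj(i,P):
    c=R.from_rotvec(i['attitude']).inv().apply(np.atleast_2d(P)-i['position'])
    return np.c_[c[:,0]/c[:,2]*i['fx']+i['cx'],c[:,1]/c[:,2]*i['fy']+i['cy']]
def crop(im,x0,y0,x1,y1,s,name):
    c=cv2.resize(im[y0:y1,x0:x1,::-1],None,fx=s,fy=s,interpolation=cv2.INTER_CUBIC)
    cv2.imwrite(name,c)
def pose():
    s=bot.read_state(); return s['tool_pos'],R.from_rotvec(s['tcp_rot']),s
def yawof(Rm):
    m=Rm.as_matrix(); return np.degrees(np.arctan2(m[1,1],m[0,1])) # direction of jaw axis y
E
python3 - <<'E'
from h import *
im=cv2.imread("pics/scene0.png")[:,:,::-1]
crop(im,185,180,345,310,5,"pics/c1.png")
crop(im,275,155,425,245,5,"pics/c2.png")
E
```

```text
(no output)
```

View pics/c1.png

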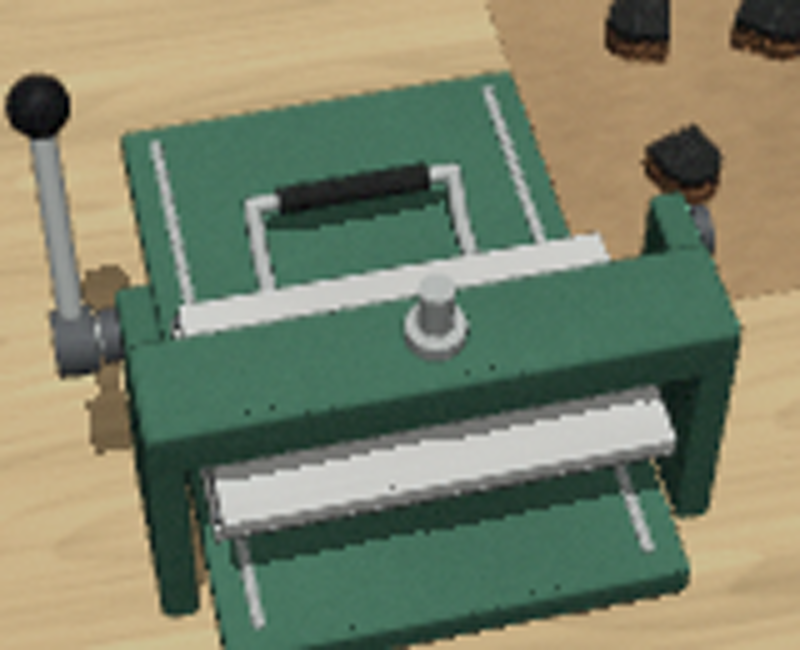

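View pics/c2.png

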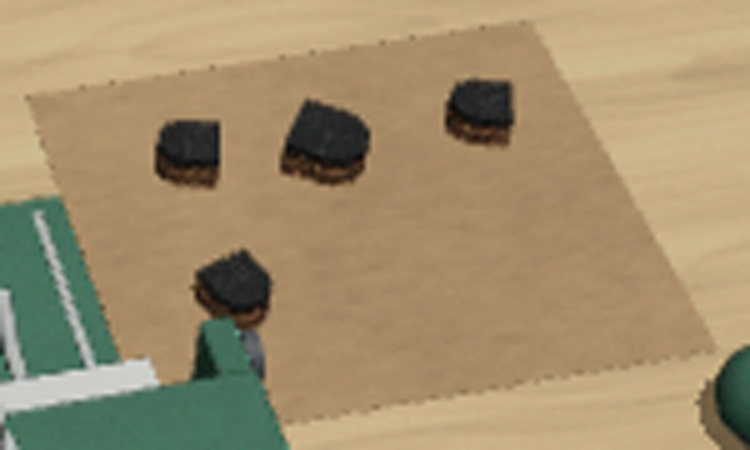

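Run:
```python
from h import *
i=info("scene")
def c1(x,y,z): return onz(i,185+x/5,180+y/5,z)
a=c1(280,198,.061);b=c1(430,177,.061)
print("handle",a,b,(a+b)/2,np.degrees(np.arctan2(*(b-a)[1::-1])), np.linalg.norm(b-a))
# base rails: z~? green base edges
a=c1(125,135,.02);b=c1(512,75,.02); print("base front",a,b)
print('platen front', c1(180,315,.11),c1(600,245,.11))
k=c1(38,105,.145+.13*np.cos(.36)); print("knob",k)
def c2(x,y,z): return onz(i,275+x/5,155+y/5,z)
for p in [(188,142),(328,133),(483,103),(237,283)]: print(c2(*p,.026))
print(yawof(pose()[1]), pose()[1].as_matrix())
iw=info("wrist"); p,Rm,_=pose()
print("cam in tool",Rm.inv().apply(iw['position']-p), (Rm.inv()*R.from_rotvec(iw['attitude'])).as_matrix())
```

```text
handle [ 0.57651864 -0.06114343  0.061     ] [0.57887605 0.02783215 0.061     ] [ 0.57769734 -0.01665564  0.061     ] 88.48230544819025 0.08900680060698511
base front [ 0.47367766 -0.14045528  0.02      ] [0.47401207 0.10642615 0.02      ]
platen front [ 0.6848771 -0.1343648  0.11     ] [0.68491755 0.09703628 0.11      ]
knob [ 0.66296707 -0.19219982  0.26666659]
[0.44682558 0.19675772 0.026     ]
[0.457645   0.28744153 0.026     ]
[0.45240191 0.3952664  0.026     ]
[0.56771584 0.19188652 0.026     ]
-71.39234448737771 [[ 9.47725817e-01  3.19085449e-01 -5.01767310e-04]
 [ 3.19085838e-01 -9.47724322e-01  1.68467729e-03]
 [ 6.20189248e-05 -1.75671900e-03 -9.99998455e-01]]
cam in tool [ 0.07276301 -0.00048019 -0.1425181 ] [[-7.96626634e-04 -9.58391652e-01 -2.85455439e-01]
 [ 9.99999580e-01 -6.33999961e-04 -6.62120961e-04]
 [ 4.53592464e-04 -2.85455846e-01  9.58391754e-01]]
```

```bash
cat > plan.py <<'E'
from h import *
import sys, math
def plan(x,y,z,yaw=None,step=38,rot=7.0,start=None,show=True):
    """yaw = world yaw (deg) of tool x axis"""
    p,Rm,s=pose()
    if start is not None: p=np.array(start[:3]); cy=start[3]
    else:
        m=Rm.as_matrix(); cy=math.degrees(math.atan2(m[1,0],m[0,0]))
    if yaw is None: yaw=cy
    dy=yaw-cy
    d=np.array([x,y,z])-p
    n=max(1,math.ceil(np.linalg.norm(d)*1000/step),math.ceil(abs(dy)/rot))
    rows=[];P=np.array(p,float);c=cy
    for k in range(1,n+1):
        T=p+d*k/n; e=(T-P)*1000
        a=math.radians(c)
        tx=np.array([math.cos(a),math.sin(a),0]);ty=np.array([math.sin(a),-math.cos(a),0])
        r=[round(float(e@tx)),round(float(e@ty)),round(float(-e[2]))]
        if k==n: r=[round(float(e@tx),1),round(float(e@ty),1),round(float(-e[2]),1)]
        t=round(-(cy+dy*k/n-c),1)
        P=P+(r[0]*tx+r[1]*ty)/1000+np.array([0,0,-r[2]/1000]); c=c-t
        rows.append([r,t])
    if show:
        for j in range(0,len(rows),8): print(str(rows[j:j+8]).replace(" ",""))
    return (*P,c)
def chain(*wps,**kw):
    st=None
    for w in wps:
        print('->',w); st=plan(*w,start=st,**kw)
def stat():
    p,Rm,s=pose(); m=Rm.as_matrix()
    print("t",round(s['time'],2),"p",np.round(p,4),"yaw",round(math.degrees(math.atan2(m[1,0],m[0,0])),2),"w",round(s['width'],3),"F",np.round(s['wrist_force'],1),'q6',round(s['q'][5],2),'tilt',np.round(m[:2,2],4))
def pic(n,name):
    i=bot.camera_info(n); im=bot.read_camera(n); cv2.imwrite(f"pics/{name}.png",im[:,:,::-1]); return i,im
E
python3 -c "
from plan import *
chain((.53,-.017,.23,90))"
```

```text
-> (0.53, -0.017, 0.23, 90)
[[[26,-26,0],-3.8],[[28,-24,0],-3.7],[[29,-22,0],-3.8],[[31,-20,0],-3.7],[[32,-18,0],-3.8],[[33,-16,0],-3.7],[[34,-14,0],-3.8],[[35,-11,0],-3.8]]
[[[35,-9,0],-3.7],[[36,-7,0],-3.8],[[37,-5,0],-3.7],[[36,-2,0],-3.8],[[37,1,0],-3.7],[[37,2,0],-3.8],[[36,5,0],-3.8],[[36,8,0],-3.7]]
[[[35,10,0],-3.8],[[35,12,0],-3.7],[[33.7,14.3,0.2],-3.8]]
```

Request:
drive_tool(
  steps=[
    [[26,-26,0],-3.8],
    [[28,-24,0],-3.7],
    [[29,-22,0],-3.8],
    [[31,-20,0],-3.7],
    [[32,-18,0],-3.8],
    [[33,-16,0],-3.7],
    [[34,-14,0],-3.8],
    [[35,-11,0],-3.8],
  ],
)

```text
time: 0.82
tool_pos: [0.3485, -0.3758, 0.231]
tcp_rot: [-2.86, -1.299, 0.0]
wrist_force: [0.1, -0.9, 0.1]
width: 1.001
```

Request:
drive_tool(
  steps=[
    [[35,-9,0],-3.7],
    [[36,-7,0],-3.8],
    [[37,-5,0],-3.7],
    [[36,-2,0],-3.8],
    [[37,1,0],-3.7],
    [[37,2,0],-3.8],
    [[36,5,0],-3.8],
    [[36,8,0],-3.7],
  ],
)

```text
time: 1.48
tool_pos: [0.4807, -0.1139, 0.2312]
tcp_rot: [2.426, 1.996, -0.0]
wrist_force: [0.6, -0.3, 0.3]
width: 1.001
```

Request:
drive_tool(
  steps=[
    [[35,10,0],-3.8],
    [[35,12,0],-3.7],
    [[34,14,0],-3.8],
    [[0,0,0],0],
    [[0,0,0],0],
  ],
)

```text
time: 1.9
tool_pos: [0.5301, -0.0155, 0.2308]
tcp_rot: [-2.217, -2.225, 0.001]
wrist_force: [-0.1, -0.1, -1.0]
width: 1.001
```

```bash
python3 -c "
from plan import *
stat(); pic('wrist','w1'); stat()"
```

```text
t 1.9 p [ 0.5301 -0.0155  0.2308] yaw 90.21 w 1.001 F [-0.1 -0.1 -1. ] q6 -0.08 tilt [-0.0009 -0.0001]
t 1.95 p [ 0.5296 -0.0167  0.2308] yaw 90.1 w 1.001 F [ 0.2 -0.6  0.4] q6 -0.08 tilt [-0.0012 -0.0004]
```

View pics/w1.png

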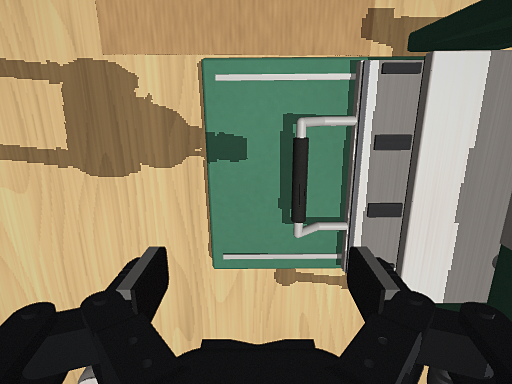

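```bash
python3 -c "
from plan import *
i=bot.camera_info('wrist')
for u,v in [(300,138),(298,222)]: print(onz(i,u,v,.065))
print('platen edge',onz(i,425,52,.11),onz(i,402,300,.11))
print('base left',onz(i,204,60,.02),onz(i,214,267,.02))
print('bed front',onz(i,362,62,.045),onz(i,343,270,.045))
print('rail',onz(i,216,78,.02),onz(i,348,76,.02))
"
```

```text
[0.57174561 0.02368826 0.065     ]
[ 0.57324099 -0.06627669  0.065     ]
platen edge [0.66157659 0.09575342 0.11      ] [ 0.67442512 -0.13208559  0.11      ]
base left [0.47202857 0.10116449 0.02      ] [ 0.47283444 -0.1470937   0.02      ]
bed front [0.63303444 0.0962873  0.045     ] [ 0.63299937 -0.13651429  0.045     ]
rail [0.48416469 0.08316316 0.02      ] [0.627145   0.08530273 0.02      ]
```

```bash
python3 -c "
from plan import *
chain((.574,-.02,.14,90),(.574,-.02,.046,90))"
```

```text
-> (0.574, -0.02, 0.14, 90)
[[[-1,15,30],0.0],[[-1,15,31],0.1],[[-1.4,14.4,29.8],-0.0]]
-> (0.574, -0.02, 0.046, 90)
[[[0,0,31],-0.0],[[0,0,32],-0.0],[[0.0,-0.0,31.0],-0.0]]
```

Request:
drive_tool(
  steps=[
    [[-1,15,30],0],
    [[-1,15,31],0],
    [[-1,14,30],0],
    [[0,0,0],0],
    [[0,0,31],0],
    [[0,0,32],0],
    [[0,0,31],0],
    [[0,0,0],0],
  ],
  jaw=0.5,
  force=40,
)

```text
time: 2.62
tool_pos: [0.5679, -0.0212, 0.041]
tcp_rot: [-2.218, -2.213, 0.012]
wrist_force: [-2.2, -0.6, -0.4]
width: 0.502
```

Request:
drive_tool(
  steps=[
    [[0,0,0],0],
    [[0,0,0],0],
    [[0,0,0],0],
    [[0,0,0],0],
    [[0,0,0],0],
    [[0,0,0],0],
  ],
  jaw=0.0,
)

```text
time: 3.12
tool_pos: [0.5755, -0.021, 0.0489]
tcp_rot: [2.218, 2.22, 0.002]
wrist_force: [-1.6, -3.3, 6.1]
width: 0.17
```

Request:
drive_tool(
  steps=[
    [[0,-12,0],0],
    [[0,-18,0],0],
    [[0,-20,0],0],
    [[0,-20,0],0],
    [[0,-20,0],0],
    [[0,-20,0],0],
    [[0,-20,0],0],
    [[0,-20,0],0],
  ],
)

```text
time: 3.78
tool_pos: [0.4277, -0.0225, 0.0489]
tcp_rot: [2.212, 2.216, 0.006]
wrist_force: [4.6, -11.0, 5.2]
width: 0.166
```

Request:
drive_tool(
  steps=[
    [[0,-15,0],0],
    [[0,-10,0],0],
    [[0,-5,0],0],
    [[0,0,0],0],
    [[0,0,0],0],
  ],
)

```text
time: 4.2
tool_pos: [0.4272, -0.0222, 0.0576]
tcp_rot: [2.185, 2.181, 0.074]
wrist_force: [69.3, 1.2, -43.0]
width: 0.165
```

Request:
drive_tool(
  steps=[
    [[0,15,0],0],
    [[0,15,0],0],
    [[0,0,0],0],
    [[0,0,0],0],
  ],
)

```text
time: 4.53
tool_pos: [0.4392, -0.022, 0.0571]
tcp_rot: [2.205, 2.207, 0.027]
wrist_force: [2.1, -1.9, 38.1]
width: 0.163
```

```bash
python3 -c "
from plan import *
stat(); print(bot.read_state()['q']); i,im=pic('scene','s2'); stat()
crop(im,185,160,345,310,5,'pics/c3.png'); pic('side','sd2')"
```

```text
t 4.53 p [ 0.4392 -0.022   0.0571] yaw 90.04 w 0.163 F [ 2.1 -1.9 38.1] q6 -0.11 tilt [ 0.0277 -0.0035]
[-1.06235181e-01 -1.66052941e-02  2.27183542e+00 -7.30839389e-04
  8.58403813e-01 -1.06555888e-01]
t 4.58 p [ 0.4388 -0.022   0.0571] yaw 90.04 w 0.163 F [ 2.2 -2.9 37.6] q6 -0.11 tilt [ 0.0276 -0.0035]
```

View pics/c3.png

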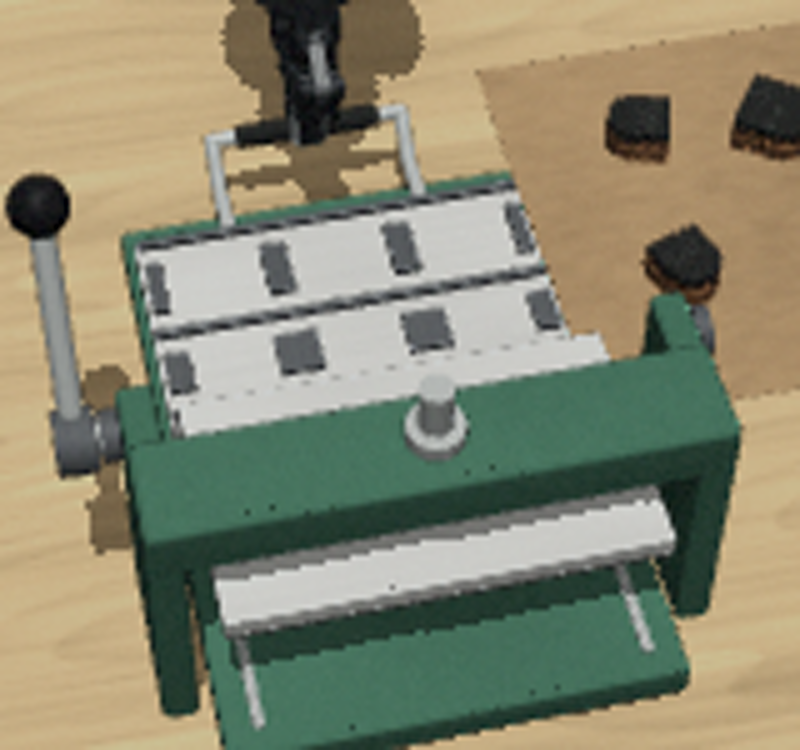

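View pics/sd2.png

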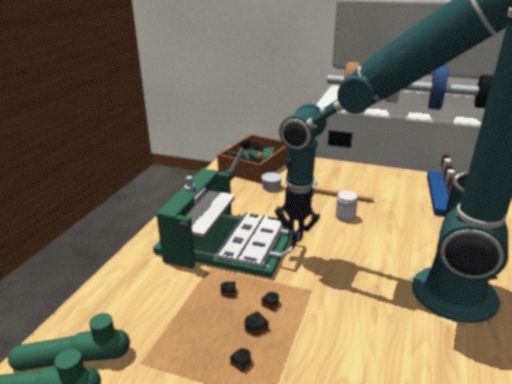

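Request:
drive_tool(
  steps=[
    [[0,-5,-3],0],
    [[0,-5,-3],0],
    [[0,-5,-2],0],
    [[0,0,0],0],
    [[0,0,0],0],
  ],
)

```text
time: 5.05
tool_pos: [0.4274, -0.0216, 0.0599]
tcp_rot: [2.2, 2.199, 0.042]
wrist_force: [40.1, -2.5, -31.4]
width: 0.16
```

Request:
drive_tool(
  steps=[
    [[0,0,0],0],
    [[0,0,0],0],
    [[0,0,0],0],
    [[0,0,0],0],
  ],
  jaw=0.6,
)

```text
time: 5.38
tool_pos: [0.4102, -0.0201, 0.0554]
tcp_rot: [2.22, 2.22, 0.003]
wrist_force: [2.7, 0.0, 2.2]
width: 0.602
```

```bash
python3 -c "
from plan import *
stat(); i,im=pic('scene','s3')
crop(im,185,160,345,280,5,'pics/c4.png')"
```

```text
t 5.38 p [ 0.4102 -0.0201  0.0554] yaw 90.0 w 0.602 F [2.7 0.  2.2] q6 -0.11 tilt [0.0028 0.0002]
```

View pics/c4.png

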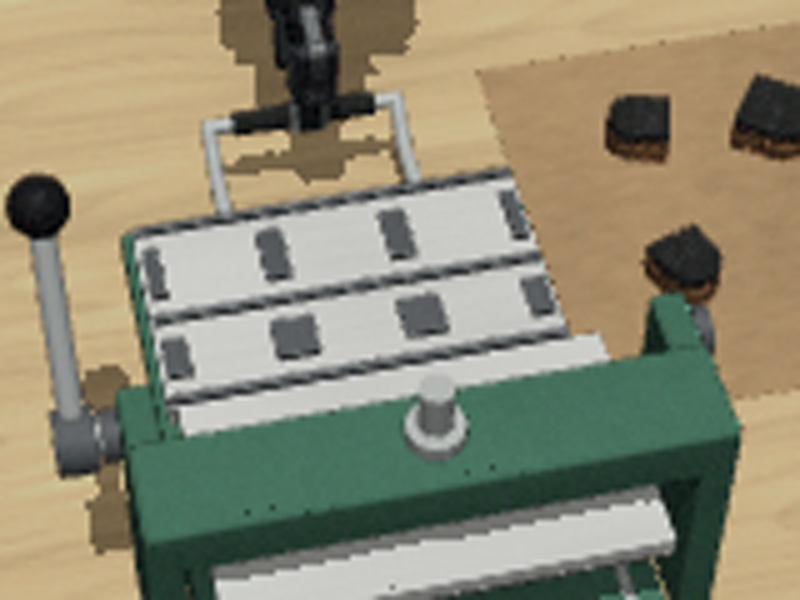

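```bash
python3 -c "
from plan import *
chain((.418,-.02,.1,90),(.42,-.03,.15,90),(.54,-.07,.25,90))"
```

```text
-> (0.418, -0.02, 0.1, 90)
[[[0,4,-22],0.0],[[0.1,3.8,-22.8],0.0]]
-> (0.42, -0.03, 0.15, 90)
[[[-5,1,-25],0.0],[[-5.0,1.0,-25.0],0.0]]
-> (0.54, -0.07, 0.25, 90)
[[[-8,24,-20],0.0],[[-8,24,-20],0.0],[[-8,24,-20],0.0],[[-8,24,-20],0.0],[[-8.0,24.0,-20.0],0.0]]
```

Request:
drive_tool(
  steps=[
    [[0,4,-22],0],
    [[0,4,-23],0],
    [[-5,1,-25],0],
    [[-5,1,-25],0],
    [[-8,24,-20],0],
    [[-8,24,-20],0],
    [[-8,24,-20],0],
    [[-8,24,-20],0],
  ],
)

```text
time: 6.1
tool_pos: [0.5148, -0.0622, 0.2299]
tcp_rot: [-2.22, -2.221, 0.001]
wrist_force: [0.3, 0.5, -0.1]
width: 0.607
```

Request:
drive_tool(
  steps=[
    [[-8,24,-20],0],
    [[0,0,0],0],
    [[0,0,0],0],
    [[0,0,0],0],
  ],
  jaw=1.0,
)

```text
time: 6.43
tool_pos: [0.5373, -0.0698, 0.2479]
tcp_rot: [-2.219, -2.22, 0.003]
wrist_force: [-1.3, 0.0, -0.1]
width: 0.996
```

```bash
python3 -c "
from plan import *
stat(); i,im=pic('wrist','w2'); np.save('w2.npy',[i],allow_pickle=True)
crop(im,0,0,512,384,1.55,'pics/w2b.png')"
```

```text
t 6.43 p [ 0.5373 -0.0698  0.2479] yaw 90.01 w 0.996 F [-1.3  0.  -0.1] q6 -0.18 tilt [-0.0032  0.0008]
```

View pics/w2b.png

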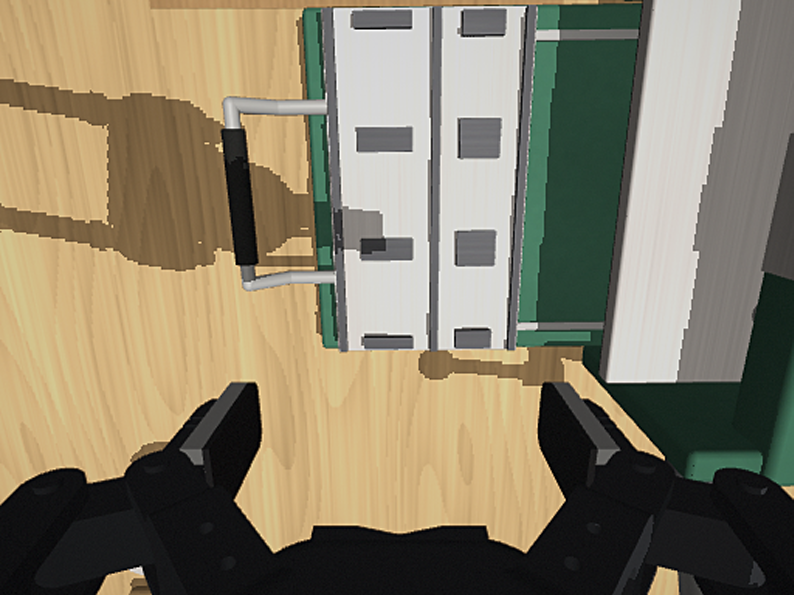

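```bash
python3 -c "
from plan import *
im=cv2.imread('pics/w2.png')[:,:,::-1]
crop(im,200,0,360,120,5,'pics/w2c.png');crop(im,200,115,360,235,5,'pics/w2d.png')"
```

```text
(no output)
```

View pics/w2c.png

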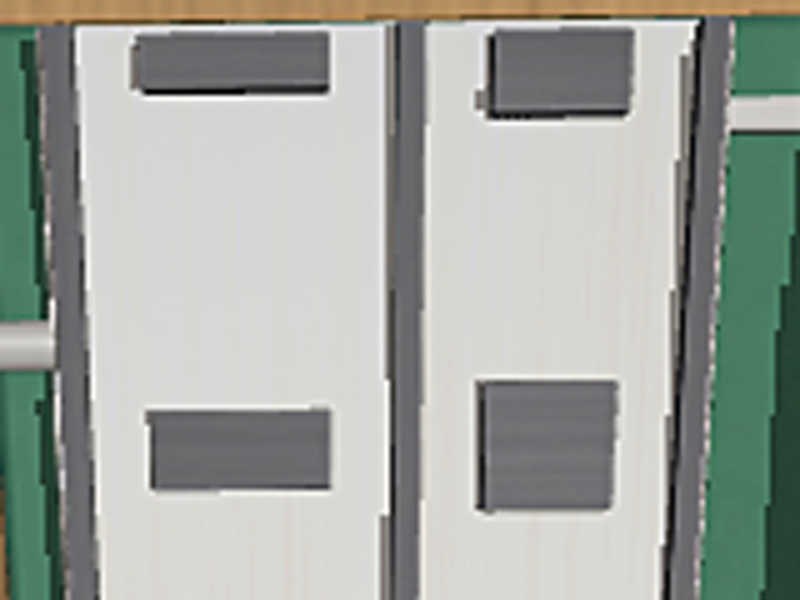

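View pics/w2d.png

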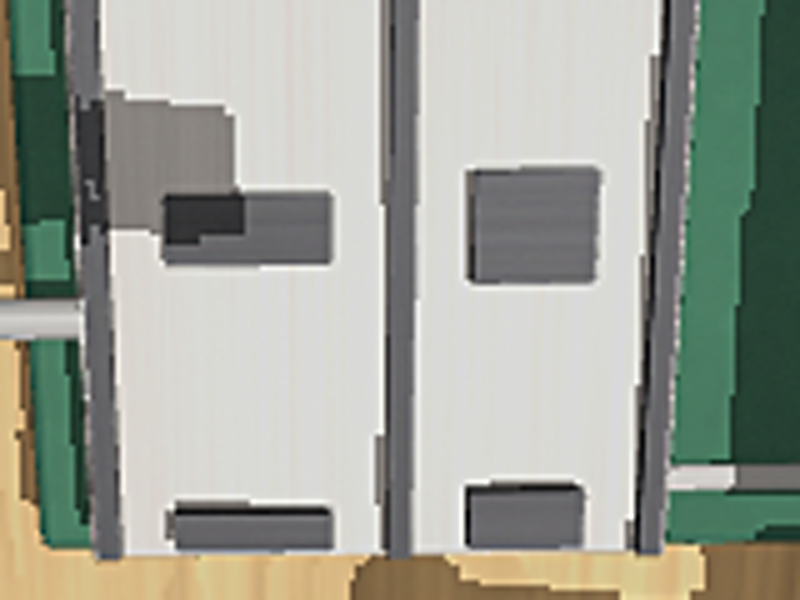

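```bash
python3 -c "
from plan import *
i=np.load('w2.npy',allow_pickle=True)[0]
c=lambda x,y,z=.05: onz(i,200+x/5,y/5,z)
d=lambda x,y,z=.05: onz(i,200+x/5,115+y/5,z)
print('wide sp',c(241,449),d(248,228)); print('nar sp',c(548,446),d(535,226))
print('wide outer edges',c(238,90)[1],d(253,510)[1],'nar',c(560,112)[1],d(525,487)[1])
for f,y in((c,100),(c,450),(d,150),(d,400)):
  pass
print('front rail outer/inner top', c(46,250),c(80,250), d(76,200),d(105,200))
print('mid rail', c(398,250),c(425,250),d(388,200),d(415,200))
print('rear rail', c(690,250),c(715,250),d(655,200),d(682,200))
print('handle',onz(i,235/1.55,130/1.55,.067),onz(i,248/1.55,265/1.55,.067))
print('platen',onz(i,648/1.55,5/1.55,.11),onz(i,608/1.55,380/1.55,.11))
"
```

```text
wide sp [0.52685193 0.01772762 0.05      ] [ 0.52772752 -0.05779879  0.05      ]
nar sp [0.59165725 0.01827376 0.05      ] [ 0.59235374 -0.05735111  0.05      ]
wide outer edges 0.08525980109857188 -0.12556704077191866 nar 0.08126231217087619 -0.11972591375915513
front rail outer/inner top [0.4873859  0.05622954 0.05      ] [0.49433165 0.05622131 0.05      ] [ 0.48920058 -0.05145399  0.05      ] [ 0.49570692 -0.05145508  0.05      ]
mid rail [0.55925073 0.05614438 0.05      ] [0.56475906 0.05613785 0.05      ] [ 0.5591578  -0.05146575  0.05      ] [ 0.56520744 -0.05146676  0.05      ]
rear rail [0.61879189 0.05607382 0.05      ] [0.62388648 0.05606778 0.05      ] [ 0.61895167 -0.0514758   0.05      ] [ 0.62499448 -0.05147681  0.05      ]
handle [0.43090107 0.02269563 0.067     ] [ 0.43116369 -0.0660675   0.067     ]
platen [0.66652088 0.08123217 0.11      ] [ 0.67244804 -0.13302136  0.11      ]
```

```bash
python3 -c "
from plan import *
chain((.5,.22,.255,90))"
```

```text
-> (0.5, 0.22, 0.255, 90)
[[[36,-5,-1],0.0],[[36,-4,-1],0.0],[[37,-5,-1],0.0],[[36,-4,-1],0.0],[[36,-5,-1],0.0],[[36,-5,-1],0.0],[[36,-4,-1],0.0],[[36.6,-4.7,-0.6],0.0]]
```

Request:
drive_tool(
  steps=[
    [[36,-5,-1],0],
    [[36,-4,-1],0],
    [[37,-5,-1],0],
    [[36,-4,-1],0],
    [[36,-5,-1],0],
    [[36,-5,-1],0],
    [[36,-4,-1],0],
    [[37,-5,-1],0],
  ],
)

```text
time: 7.15
tool_pos: [0.4992, 0.2208, 0.2557]
tcp_rot: [-2.22, -2.221, 0.004]
wrist_force: [0.5, 0.0, -0.2]
width: 0.998
```

Request:
drive_tool(
  steps=[
    [[0,0,0],0],
    [[0,0,0],0],
    [[0,0,0],0],
  ],
)

```text
time: 7.4
tool_pos: [0.5003, 0.2193, 0.256]
tcp_rot: [-2.219, -2.223, 0.004]
wrist_force: [0.1, 0.4, 0.1]
width: 1.002
```

```bash
python3 -c "
from plan import *
stat(); i,im=pic('wrist','w3'); np.save('w3.npy',[i],allow_pickle=True)
crop(im,0,0,512,384,1.55,'pics/w3b.png')"
```

```text
t 7.4 p [0.5003 0.2193 0.256 ] yaw 90.09 w 1.002 F [0.1 0.4 0.1] q6 0.37 tilt [-0.0023 -0.0015]
```

View pics/w3b.png

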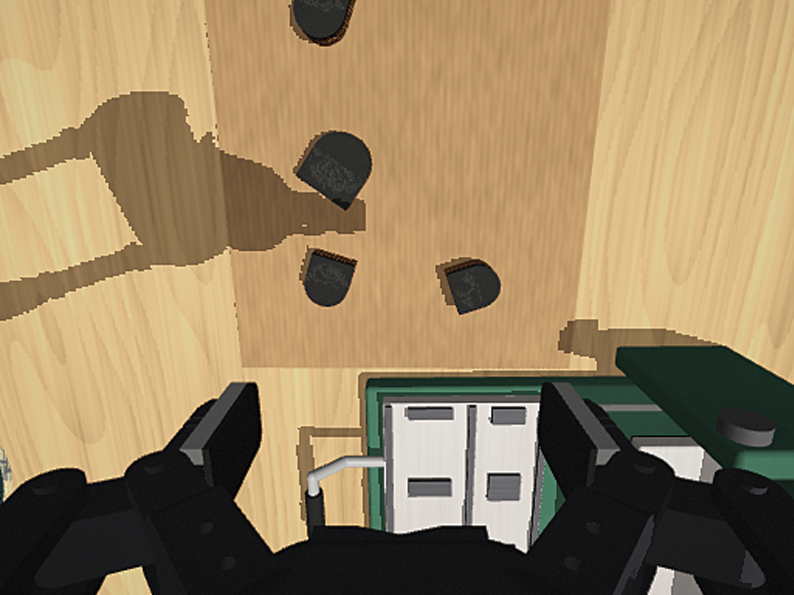

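```bash
cat > fit.py <<'E'
from h import *
from scipy.optimize import minimize
def dpoly(W):
    L,r=(.050,.023) if W else (.040,.018)
    t=np.linspace(-np.pi/2,np.pi/2,25)
    return np.vstack([[-L/2,-r],np.c_[.002+r*np.cos(t),r*np.sin(t)],[-L/2,r]])
def poly3(x,y,a,W,z):
    P=dpoly(W); c,s=np.cos(a),np.sin(a)
    return np.c_[x+c*P[:,0]-s*P[:,1],y+s*P[:,0]+c*P[:,1],np.full(len(P),z)]
def mask(im):
    m=im.astype(int); mx=m.max(2); mn=m.min(2)
    k=((mx<72)&(mx-mn<22)).astype(np.uint8)
    return k
def fit(im,i,x,y,W,z,win=40,mk=None,yaws=range(0,360,20),bad=None):
    S=4
    k=mask(im) if mk is None else mk
    u,v=proj(i,[[x,y,z]])[0]
    x0,x1=int(max(0,u-win)),int(min(512,u+win)); y0,y1=int(max(0,v-win)),int(min(384,v+win))
    sub=k[y0:y1,x0:x1]
    sub=cv2.morphologyEx(sub,cv2.MORPH_CLOSE,np.ones((3,3),np.uint8))
    sub=cv2.morphologyEx(sub,cv2.MORPH_OPEN,np.ones((3,3),np.uint8))
    n,lab,st,cen=cv2.connectedComponentsWithStats(sub)
    if n<2: return None
    # nearest comp of decent size
    best=min((j for j in range(1,n) if st[j,4]>80),key=lambda j:np.hypot(*(cen[j]-[u-x0,v-y0])))
    M=cv2.resize((lab==best).astype(np.float32),None,fx=S,fy=S,interpolation=cv2.INTER_LINEAR)>.5
    def cost(q):
        p=(proj(i,poly3(q[0],q[1],q[2],W,z))-[x0,y0]+.5)*S
        c=np.zeros(M.shape,np.uint8); cv2.fillPoly(c,[np.round(p*16).astype(np.int32)],1,shift=4)
        c=c>0
        return 1-(c&M).sum()/max(1,(c|M).sum())
    bx=onz(i,cen[best][0]+x0,cen[best][1]+y0,z)
    c=[(cost([bx[0],bx[1],np.radians(a)]),a) for a in yaws]
    res=[]
    for _,a in sorted(c)[:3]:
        r=minimize(cost,[bx[0],bx[1],np.radians(a)],method='Nelder-Mead',options=dict(initial_simplex=[[bx[0],bx[1],np.radians(a)],[bx[0]+.003,bx[1],np.radians(a)],[bx[0],bx[1]+.003,np.radians(a)],[bx[0],bx[1],np.radians(a+10)]],xatol=1e-5,fatol=1e-5))
        res.append((r.fun,*r.x))
    f,X,Y,A=min(res)
    return dict(x=round(X,4),y=round(Y,4),yaw=round(np.degrees(A)%360,1),err=round(f,3),area=int(st[best,4]))
def overlay(im,i,fits,W,z,name,s=1.5,box=None):
    o=cv2.resize(im[:,:,::-1],None,fx=s,fy=s,interpolation=cv2.INTER_CUBIC)
    for f,w in zip(fits,W):
        p=(proj(i,poly3(f['x'],f['y'],np.radians(f['yaw']),w,z))+.5)*s
        cv2.polylines(o,[np.round(p).astype(np.int32)],True,(0,255,0),1)
    cv2.imwrite(name,o)
E
python3 - <<'E'
from fit import *
im=cv2.imread('pics/w3.png')[:,:,::-1]; i=np.load('w3.npy',allow_pickle=True)[0]
G=[(328,278,0),(472,286,0),(335,168,1),(322,18,0)]
F=[]
for u,v,W in G:
    p=onz(i,u/1.55,v/1.55,.027); f=fit(im,i,p[0],p[1],W,.027,win=30 if W else 26); f2=fit(im,i,p[0],p[1],1-W,.027,win=30 if W else 26); F.append(f); print(f, 'other-size err',f2['err'])
overlay(im,i,F,[g[2] for g in G],.027,'pics/o3.png')
E
```

```text
{'x': np.float64(0.4408), 'y': np.float64(0.199), 'yaw': np.float64(253.3), 'err': np.float64(0.043), 'area': 818} other-size err 0.359
{'x': np.float64(0.5612), 'y': np.float64(0.1949), 'yaw': np.float64(17.6), 'err': np.float64(0.079), 'area': 839} other-size err 0.333
{'x': np.float64(0.4533), 'y': np.float64(0.2892), 'yaw': np.float64(54.5), 'err': np.float64(0.028), 'area': 1538} other-size err 0.342
{'x': np.float64(0.4449), 'y': np.float64(0.3938), 'yaw': np.float64(252.6), 'err': np.float64(0.072), 'area': 789} other-size err 0.184
```

View pics/o3.png

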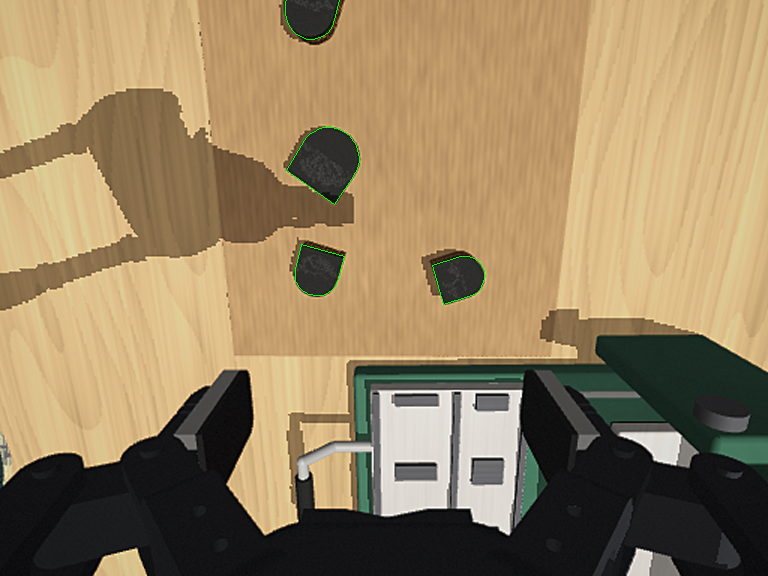

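```bash
python3 -c "
from plan import *
chain((.5526,.1922,.12,197.6),(.5526,.1922,.02,197.6),(.5526,.1922,.006,197.6))"
```

```text
-> (0.5526, 0.1922, 0.12, 197.6)
[[[-2,3,9],-6.7],[[-2,3,8],-6.7],[[-2,3,9],-6.8],[[-3,3,8],-6.7],[[-3,2,9],-6.7],[[-3,2,8],-6.7],[[-3,1,9],-6.8],[[-4,1,8],-6.7]]
[[[-3,1,9],-6.7],[[-4,0,8],-6.7],[[-3,-1,9],-6.8],[[-4,0,8],-6.7],[[-3,-1,9],-6.7],[[-4,-2,8],-6.7],[[-3,-2,9],-6.8],[[-2.7,-2.2,8.3],-6.7]]
-> (0.5526, 0.1922, 0.02, 197.6)
[[[0,0,33],0.0],[[0,0,34],0.0],[[-0.0,0.0,33.0],0.0]]
-> (0.5526, 0.1922, 0.006, 197.6)
[[[-0.0,0.0,14.0],0.0]]
```

Request:
drive_tool(
  steps=[
    [[-2,3,9],-6.7],
    [[-2,3,8],-6.7],
    [[-2,3,9],-6.8],
    [[-3,3,8],-6.7],
    [[-3,2,9],-6.7],
    [[-3,2,8],-6.7],
    [[-3,1,9],-6.8],
    [[-4,1,8],-6.7],
  ],
)

```text
time: 8.12
tool_pos: [0.5279, 0.2041, 0.1883]
tcp_rot: [-0.971, -2.987, 0.002]
wrist_force: [-0.5, 0.1, -0.4]
width: 0.997
```

Request:
drive_tool(
  steps=[
    [[-3,1,9],-6.7],
    [[-4,0,8],-6.7],
    [[-3,-1,9],-6.8],
    [[-4,0,8],-6.7],
    [[-3,-1,9],-6.7],
    [[-4,-2,8],-6.7],
    [[-3,-2,9],-6.8],
    [[-3,-2,8],-6.7],
  ],
)

```text
time: 8.78
tool_pos: [0.5538, 0.191, 0.1204]
tcp_rot: [0.486, -3.103, 0.001]
wrist_force: [-0.3, -0.1, 0.4]
width: 1.0
```

Request:
drive_tool(
  steps=[
    [[0,0,20],0],
    [[0,0,25],0],
    [[0,0,0],0],
    [[0,0,0],0],
  ],
)

```text
time: 9.12
tool_pos: [0.5521, 0.1913, 0.0745]
tcp_rot: [0.477, -3.1, 0.001]
wrist_force: [0.4, 0.1, 1.2]
width: 1.004
```

Run:
```python
from plan import *
from fit import *
stat(); i,im=pic('wrist','w4'); np.save('w4.npy',[i],allow_pickle=True)
f=fit(im,i,.5612,.1949,0,.027,win=45);print(f);overlay(im,i,[f],[0],.027,'pics/o4.png')
```

```text
t 9.12 p [0.5521 0.1913 0.0745] yaw -162.51 w 1.004 F [0.4 0.1 1.2] q6 -1.58 tilt [-0.0048 -0.0016]
{'x': np.float64(0.5597), 'y': np.float64(0.1925), 'yaw': np.float64(18.5), 'err': np.float64(0.08), 'area': 2872}
```

View pics/o4.png

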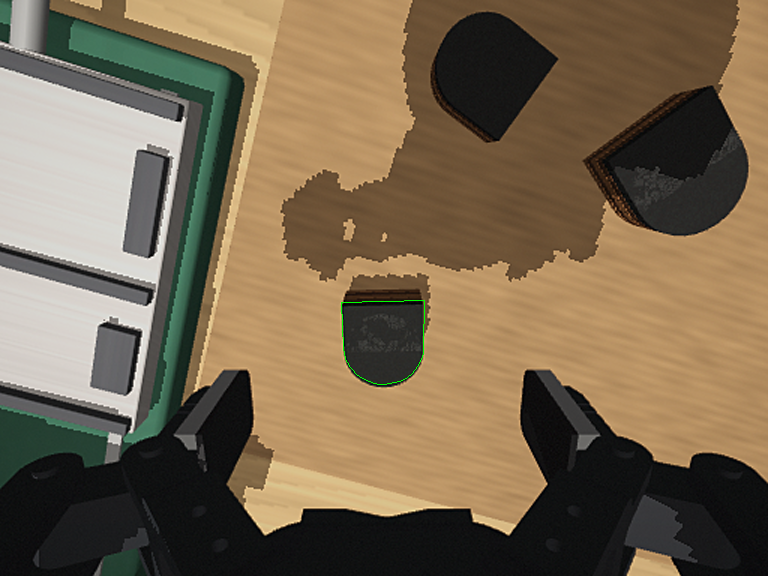

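Request:
drive_tool(
  steps=[
    [[0,0,25],0],
    [[0,0,23],0],
    [[0,0,13],0],
    [[0,0,5],0],
    [[0,0,2],0],
    [[0,0,0],0],
    [[0,0,0],0],
  ],
  force=30,
)

```text
time: 9.75
tool_pos: [0.5552, 0.1937, 0.0097]
tcp_rot: [-0.481, 3.102, 0.0]
wrist_force: [0.2, 0.4, 1.3]
width: 0.995
```

Request:
drive_tool(
  steps=[
    [[0,0,0],0],
    [[0,0,0],0],
    [[0,0,0],0],
    [[0,0,0],0],
    [[0,0,0],0],
    [[0,0,0],0],
    [[0,0,0],0],
  ],
  jaw=0,
)

```text
time: 10.33
tool_pos: [0.5545, 0.1935, 0.0089]
tcp_rot: [-0.481, 3.104, 0.0]
wrist_force: [-0.7, 0.5, 4.9]
width: 0.417
```

Request:
drive_tool(
  steps=[
    [[0,0,-10],0],
    [[0,0,-25],0],
    [[0,0,-30],0],
    [[0,0,-30],0],
    [[0,0,0],0],
  ],
)

```text
time: 10.75
tool_pos: [0.5584, 0.1947, 0.1105]
tcp_rot: [-0.479, 3.094, 0.002]
wrist_force: [2.4, 0.2, 0.7]
width: 0.412
```

Run:
```python
from plan import *
stat(); i,im=pic('wrist','w5'); stat()
crop(im,100,150,420,384,2.4,'pics/w5b.png')
chain((.583,-.02,.1,180))
```

```text
t 10.75 p [0.5584 0.1947 0.1105] yaw -162.39 w 0.412 F [2.4 0.2 0.7] q6 -1.58 tilt [0.0105 0.0032]
t 10.8 p [0.5571 0.1944 0.108 ] yaw -162.39 w 0.412 F [-0.6  0.2 -0.6] q6 -1.58 tilt [0.0079 0.0025]
-> (0.583, -0.02, 0.1, 180)
[[[1,-4,0],-7.0],[[1,-5,0],-7.0],[[2,-4,0],-7.0],[[2,-3,1],-7.0],[[3,-4,0],-6.9],[[3,-3,0],-7.0],[[4,-2,0],-7.0],[[3,-3,0],-7.0]]
[[[4,-1,0],-7.0],[[5,-2,1],-7.0],[[4,0,0],-7.0],[[5,0,0],-7.0],[[4,0,0],-6.9],[[4,1,0],-7.0],[[5,1,0],-7.0],[[3,2,1],-7.0]]
[[[4,2,0],-7.0],[[4,3,0],-7.0],[[3,3,0],-7.0],[[2,4,0],-7.0],[[2,4,0],-6.9],[[2,4,1],-7.0],[[1,4,0],-7.0],[[1,4,0],-7.0]]
[[[0,5,0],-7.0],[[0,4,0],-7.0],[[-1,4,0],-7.0],[[-2,5,1],-7.0],[[-2,4,0],-6.9],[[-2,3,0],-7.0],[[-3,4,0],-7.0],[[-3,3,0],-7.0]]
[[[-4,2,0],-7.0],[[-4,2,1],-7.0],[[-4,2,0],-7.0],[[-4,1,0],-7.0],[[-4,1,0],-6.9],[[-5,0,0],-7.0],[[-4,-1,0],-7.0],[[-4,-1,1],-7.0]]
[[[-5,-1,0],-7.0],[[-3,-2,0],-7.0],[[-4,-3,0],-7.0],[[-3,-3,0],-7.0],[[-3,-3,0],-6.9],[[-3,-4,0],-7.0],[[-2,-4,1],-7.0],[[-2,-4,0],-7.0]]
[[[-0.6,-4.0,-0.0],-7.0]]
```

View pics/w5b.png

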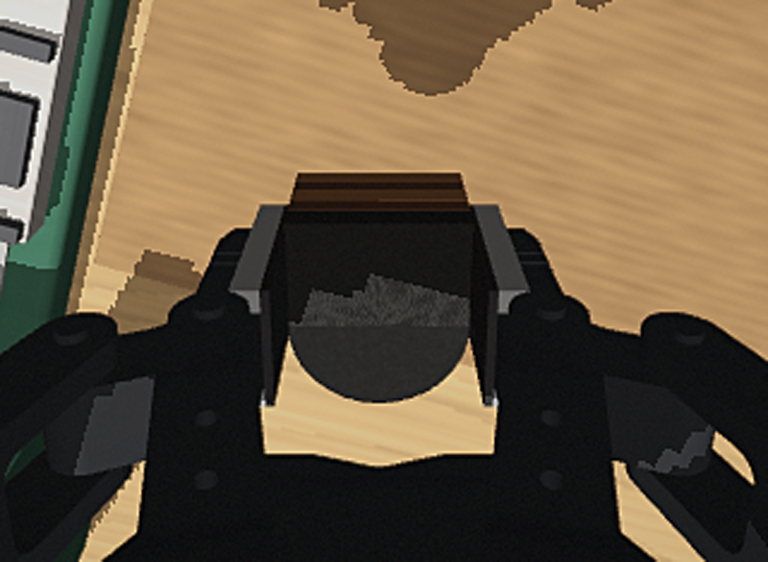

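```bash
sed -i 's/    dy=yaw-cy$/    dy=(yaw-cy+180)%360-180/' plan.py
python3 - <<'E'
from plan import *
stat()
chain((.5856,-.0973,.115,180),(.5856,-.0973,.065,180))
E
```

```text
t 10.8 p [0.5571 0.1944 0.108 ] yaw -162.39 w 0.412 F [-0.6  0.2 -0.6] q6 -1.58 tilt [0.0079 0.0025]
-> (0.5856, -0.0973, 0.115, 180)
[[[8,-36,-1],2.2],[[6,-36,-1],2.2],[[5,-36,-1],2.2],[[3,-37,-1],2.2],[[2,-36,0],2.2],[[1,-37,-1],2.2],[[-1,-37,-1],2.2],[[-1.9,-36.1,-1.0],2.2]]
-> (0.5856, -0.0973, 0.065, 180)
[[[0,0,25],0.0],[[-0.0,-0.0,25.0],0.0]]
```

Request:
drive_tool(
  steps=[
    [[8,-36,-1],2.2],
    [[6,-36,-1],2.2],
    [[5,-36,-1],2.2],
    [[3,-37,-1],2.2],
    [[2,-36,0],2.2],
    [[1,-37,-1],2.2],
    [[-1,-37,-1],2.2],
    [[-2,-36,-1],2.2],
  ],
)

```text
time: 11.47
tool_pos: [0.5811, -0.0998, 0.1089]
tcp_rot: [-0.003, -3.139, -0.001]
wrist_force: [1.4, 0.3, -0.4]
width: 0.411
```

Request:
drive_tool(
  steps=[
    [[0,0,0],0],
    [[0,0,12],0],
    [[0,0,0],0],
    [[0,0,0],0],
    [[0,0,0],0],
    [[0,0,0],0],
  ],
)

```text
time: 11.97
tool_pos: [0.5823, -0.0968, 0.0979]
tcp_rot: [0.003, -3.141, -0.001]
wrist_force: [0.2, -0.6, -0.5]
width: 0.417
```

Run:
```python
from plan import *
stat(); i,im=pic('wrist','w6'); stat()
chain((.5856,-.0973,.053,180))
```

```text
t 11.97 p [ 0.5823 -0.0968  0.0979] yaw -179.88 w 0.417 F [ 0.2 -0.6 -0.5] q6 -1.78 tilt [-0.0008  0.0003]
t 12.02 p [ 0.5825 -0.097   0.0982] yaw -179.88 w 0.413 F [-0.5  0.7 -0.8] q6 -1.78 tilt [-0.0002  0.0001]
-> (0.5856, -0.0973, 0.053, 180)
[[[-2,0,23],0.1],[[-1.1,-0.3,22.2],0.0]]
```

View pics/w6.png

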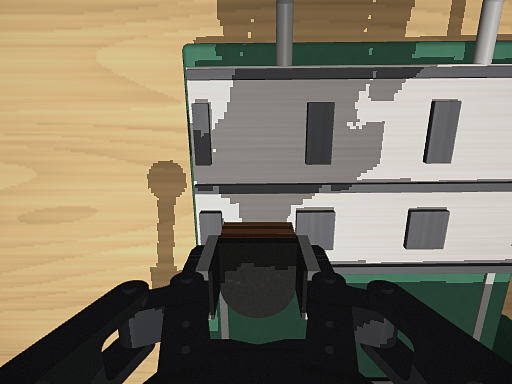

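Run:
```python
from plan import *
im=cv2.imread('pics/w6.png')[:,:,::-1]
crop(im,180,140,340,260,5,'pics/w6b.png')
```

```text
(no output)
```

View pics/w6b.png

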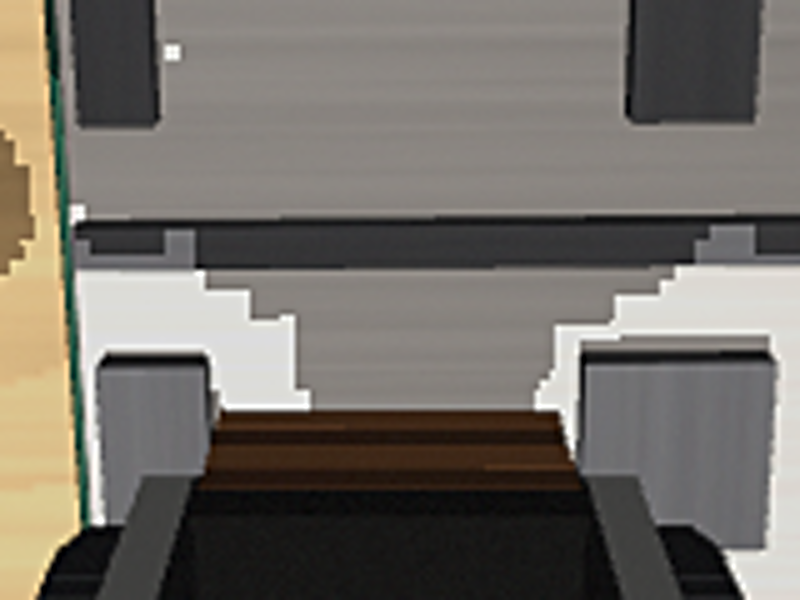

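Run:
```python
from plan import *
i=bot.camera_info('wrist'); stat()
f=lambda x,y,z: np.round(onz(i,180+x/5,140+y/5,z),4)
print('narrow edges',f(207,380,.05),f(585,380,.05))
print('wide edges',f(155,60,.05),f(632,60,.05))
print('midrail',f(400,228,.05),f(400,266,.05))
print('breast base',f(213,410,.09),f(562,410,.09))
print('breast top',f(195,490,.116),f(580,490,.116))
```

```text
t 12.02 p [ 0.5825 -0.097   0.0982] yaw -179.88 w 0.413 F [-0.5  0.7 -0.8] q6 -1.78 tilt [-0.0002  0.0001]
narrow edges [ 0.5815 -0.1205  0.05  ] [ 0.5815 -0.0701  0.05  ]
wide edges [ 0.5388 -0.1256  0.05  ] [ 0.5388 -0.0659  0.05  ]
midrail [ 0.5606 -0.0948  0.05  ] [ 0.5657 -0.0948  0.05  ]
breast base [ 0.5699 -0.115   0.09  ] [ 0.5699 -0.078   0.09  ]
breast top [ 0.5672 -0.1137  0.116 ] [ 0.5671 -0.0794  0.116 ]
```

Request:
drive_tool(
  steps=[
    [[-4,-0.7,15],0],
    [[0,0,15],0],
    [[0,0,6],0],
    [[0,0,4],0],
    [[0,0,0],0],
    [[0,0,0],0],
  ],
)

```text
time: 12.52
tool_pos: [0.5867, -0.0987, 0.0586]
tcp_rot: [-0.001, 3.141, -0.0]
wrist_force: [0.6, -0.0, -0.7]
width: 0.417
```

Request:
drive_tool(
  steps=[
    [[0,2.4,2],0],
    [[0,0,2],0],
    [[0,0,1.5],0],
    [[0,0,0],0],
    [[0,0,0],0],
  ],
)

```text
time: 12.93
tool_pos: [0.5874, -0.0965, 0.0539]
tcp_rot: [-0.0, 3.14, -0.0]
wrist_force: [-0.2, 1.5, 4.2]
width: 0.417
```

Request:
drive_tool(
  steps=[
    [[0,0,0],0],
    [[0,0,0],0],
    [[0,0,0],0],
    [[0,0,0],0],
  ],
  jaw=0.65,
)

```text
time: 13.27
tool_pos: [0.5862, -0.0965, 0.0524]
tcp_rot: [0.0, -3.141, -0.0]
wrist_force: [-0.3, 0.1, -0.5]
width: 0.649
```

Request:
drive_tool(
  steps=[
    [[0,0,-20],0],
    [[0,0,-30],0],
    [[0,0,-30],0],
    [[0,0,-30],0],
    [[0,0,0],0],
    [[0,0,0],0],
    [[0,0,0],0],
  ],
)

```text
time: 13.85
tool_pos: [0.586, -0.0965, 0.1622]
tcp_rot: [0.0, -3.141, -0.0]
wrist_force: [0.6, -0.0, -0.2]
width: 0.653
```

Run:
```python
from plan import *
from fit import *
stat(); i,im=pic('wrist','w7'); stat(); np.save('w7.npy',[i],allow_pickle=True)
f=fit(im,i,.593,-.096,0,.071,win=60);print(f);overlay(im,i,[f],[0],.071,'pics/o7.png')
```

```text
t 13.85 p [ 0.586  -0.0965  0.1622] yaw -179.99 w 0.653 F [ 0.6 -0.  -0.2] q6 -1.78 tilt [-0.0007  0.0001]
t 13.9 p [ 0.5854 -0.0963  0.1612] yaw -179.99 w 0.649 F [ 0.3  0.2 -0.1] q6 -1.78 tilt [-0.0026  0.0005]
{'x': np.float64(0.5931), 'y': np.float64(-0.0962), 'yaw': np.float64(0.2), 'err': np.float64(0.058), 'area': 1965}
```

View pics/o7.png

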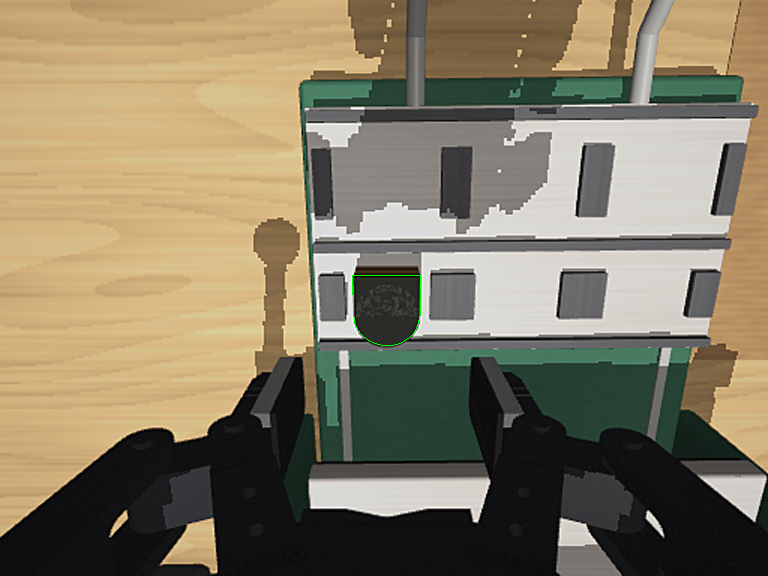

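```bash
cat > bay.py <<'E'
from fit import *
def bays(im,i,nx,ny,name,box,s=5,z=.05,yaw=0):
    o=cv2.resize(im[box[1]:box[3],box[0]:box[2],::-1],None,fx=s,fy=s,interpolation=cv2.INTER_CUBIC)
    c,sn=np.cos(np.radians(yaw)),np.sin(np.radians(yaw))
    for k in (-1,0,1):
        for dx,hx,hy in ((0,.027,.025),(-.065,.032,.03)):
            P=[[dx+a*hx,.076*k+b*hy] for a,b in((-1,-1),(1,-1),(1,1),(-1,1))]
            P=np.array([[nx+c*p-sn*q,ny+sn*p+c*q,z] for p,q in P])
            p=(proj(i,P)+.5-[box[0],box[1]])*s
            cv2.polylines(o,[np.round(p).astype(np.int32)],True,(0,0,255),1)
    cv2.imwrite(name,o)
E
python3 - <<'E'
from bay import *
im=cv2.imread('pics/w7.png')[:,:,::-1]; i=np.load('w7.npy',allow_pickle=True)[0]
bays(im,i,.593,-.0195,'pics/b7.png',(200,85,360,235),5)
E
```

```text
(no output)
```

View pics/b7.png

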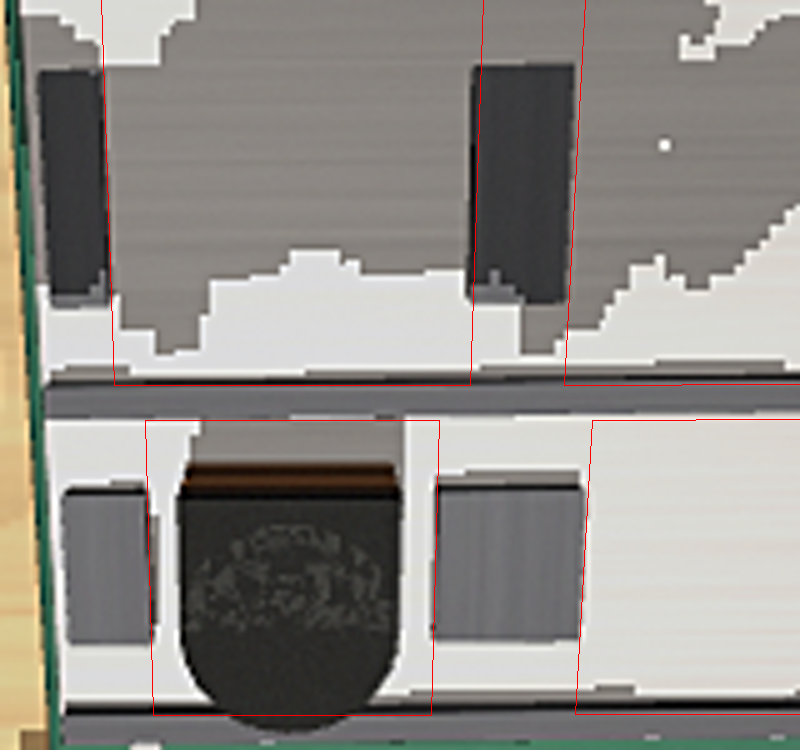

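Run:
```python
from plan import *
chain((.4431,.2067,.06,73.3))
```

```text
-> (0.4431, 0.2067, 0.06, 73.3)
[[[9,19,6],6.7],[[11,18,7],6.6],[[13,16,6],6.7],[[15,15,6],6.7],[[16,13,7],6.6],[[18,11,6],6.7],[[19,9,6],6.7],[[20,6,7],6.7]]
[[[20,4,6],6.6],[[21,2,6],6.7],[[21,-1,7],6.7],[[21,-3,6],6.6],[[20,-5,6],6.7],[[19,-8,7],6.7],[[19,-10,6],6.6],[[16.9,-12.1,6.2],6.7]]
```

Request:
drive_tool(
  steps=[
    [[9,19,6],6.7],
    [[11,18,7],6.6],
    [[13,16,6],6.7],
    [[15,15,6],6.7],
    [[16,13,7],6.6],
    [[18,11,6],6.7],
    [[19,9,6],6.7],
    [[20,6,7],6.7],
  ],
  jaw=0.9,
)

```text
time: 14.57
tool_pos: [0.513, 0.0558, 0.1094]
tcp_rot: [-1.418, -2.8, 0.003]
wrist_force: [-0.3, 0.1, 0.5]
width: 0.9
```

Request:
drive_tool(
  steps=[
    [[20,4,6],6.6],
    [[21,2,6],6.7],
    [[21,-1,7],6.7],
    [[21,-3,6],6.6],
    [[20,-5,6],6.7],
    [[19,-8,7],6.7],
    [[19,-10,6],6.6],
    [[17,-12,6],6.7],
  ],
)

```text
time: 15.23
tool_pos: [0.442, 0.2067, 0.0594]
tcp_rot: [-2.525, -1.867, 0.006]
wrist_force: [-0.2, -0.1, 0.1]
width: 0.894
```

Request:
drive_tool(
  steps=[
    [[0,0,0],0],
    [[0,0,0],0],
    [[0,0,0],0],
  ],
)

```text
time: 15.48
tool_pos: [0.4436, 0.2059, 0.0608]
tcp_rot: [-2.518, -1.879, 0.003]
wrist_force: [0.4, 0.0, 0.4]
width: 0.901
```

Run:
```python
from plan import *
from fit import *
stat(); i,im=pic('wrist','w8'); np.save('w8.npy',[i],allow_pickle=True); stat()
f=fit(im,i,.441,.199,0,.027,win=70);print(f);overlay(im,i,[f],[0],.027,'pics/o8.png')
a=math.radians(f['yaw'])
chain((f['x']-.008*math.cos(a),f['y']-.008*math.sin(a),.007,f['yaw']-180))
```

```text
t 15.48 p [0.4436 0.2059 0.0608] yaw 73.47 w 0.901 F [0.4 0.  0.4] q6 0.67 tilt [-0.0018 -0.0012]
t 15.53 p [0.4442 0.2059 0.0612] yaw 73.4 w 0.897 F [ 0.3 -1.2  0.2] q6 0.67 tilt [-0.0009 -0.0007]
{'x': np.float64(0.4409), 'y': np.float64(0.1991), 'yaw': np.float64(252.4), 'err': np.float64(0.043), 'area': 3123}
-> (np.float64(0.44331895912600355), np.float64(0.20672552534234356), 0.007, np.float64(72.4))
[[[0,-1,27],np.float64(0.5)],[[0.6,-0.1,27.2],np.float64(0.5)]]
```

View pics/o8.png

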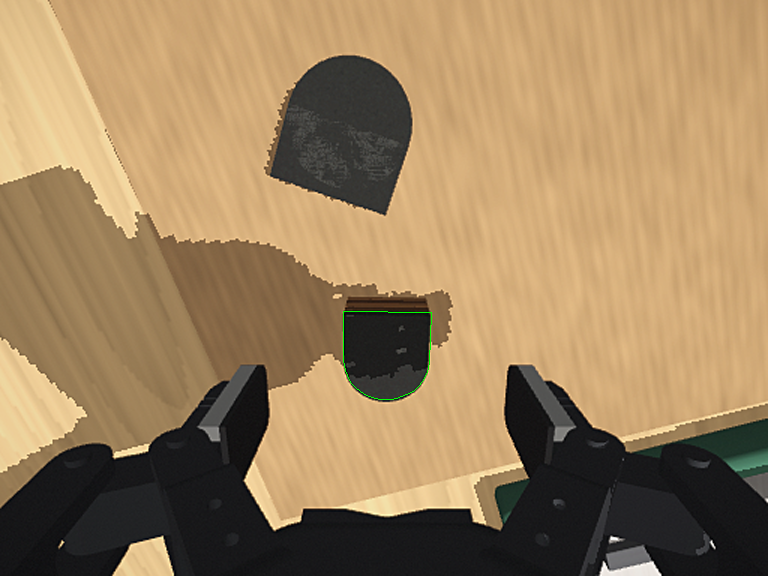

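Request:
drive_tool(
  steps=[
    [[0,-1,20],0.5],
    [[0.5,0,20],0.5],
    [[0,0,10],0],
    [[0,0,4],0],
    [[0,0,0],0],
    [[0,0,0],0],
  ],
)

```text
time: 16.03
tool_pos: [0.4441, 0.2071, 0.0081]
tcp_rot: [2.537, 1.853, 0.0]
wrist_force: [0.6, -0.4, 0.0]
width: 0.904
```

Request:
drive_tool(
  steps=[
    [[0,0,0],0],
    [[0,0,0],0],
    [[0,0,0],0],
    [[0,0,0],0],
    [[0,0,0],0],
    [[0,0,0],0],
  ],
  jaw=0,
)

```text
time: 16.53
tool_pos: [0.4444, 0.2078, 0.0087]
tcp_rot: [2.536, 1.853, 0.003]
wrist_force: [-0.4, -0.2, 6.6]
width: 0.414
```

Request:
drive_tool(
  steps=[
    [[0,0,-15],0],
    [[0,0,-30],0],
    [[0,0,-30],0],
    [[0,0,-30],0],
    [[0,0,0],0],
  ],
)

```text
time: 16.95
tool_pos: [0.4477, 0.2092, 0.1189]
tcp_rot: [2.534, 1.852, 0.016]
wrist_force: [1.9, 0.6, 0.2]
width: 0.417
```

Run:
```python
from plan import *
stat()
chain((.5836,-.02,.1,180))
```

```text
t 16.95 p [0.4477 0.2092 0.1189] yaw 72.32 w 0.417 F [1.9 0.6 0.2] q6 0.7 tilt [0.0099 0.0041]
-> (0.5836, -0.02, 0.1, 180)
[[[-11,12,1],-6.7],[[-13,11,1],-6.8],[[-13,10,2],-6.7],[[-15,8,1],-6.7],[[-15,6,1],-6.7],[[-17,4,1],-6.8],[[-16,3,1],-6.7],[[-17,0,1],-6.7]]
[[[-16,-2,2],-6.8],[[-17,-3,1],-6.7],[[-15,-6,1],-6.7],[[-15,-7,1],-6.8],[[-14,-9,1],-6.7],[[-13,-10,2],-6.7],[[-12,-12,1],-6.7],[[-10.0,-13.5,0.9],-6.8]]
```

Request:
drive_tool(
  steps=[
    [[-11,12,1],-6.7],
    [[-13,11,1],-6.8],
    [[-13,10,2],-6.7],
    [[-15,8,1],-6.7],
    [[-15,6,1],-6.7],
    [[-17,4,1],-6.8],
    [[-16,3,1],-6.7],
    [[-17,0,1],-6.7],
  ],
)

```text
time: 17.62
tool_pos: [0.5114, 0.0918, 0.1027]
tcp_rot: [-1.415, -2.804, 0.001]
wrist_force: [0.6, 0.7, 0.0]
width: 0.414
```

Request:
drive_tool(
  steps=[
    [[-16,-2,2],-6.8],
    [[-17,-3,1],-6.7],
    [[-15,-6,1],-6.7],
    [[-15,-7,1],-6.8],
    [[-14,-9,1],-6.7],
    [[-13,-10,2],-6.7],
    [[-12,-12,1],-6.7],
    [[-10,-13,1],-6.8],
  ],
)

```text
time: 18.28
tool_pos: [0.579, -0.022, 0.0925]
tcp_rot: [0.009, -3.14, -0.0]
wrist_force: [0.0, 0.5, -1.0]
width: 0.412
```

Request:
drive_tool(
  steps=[
    [[0,0,0],0],
    [[0,0,0],0],
    [[0,0,0],0],
    [[0,0,0],0],
  ],
)

```text
time: 18.62
tool_pos: [0.5786, -0.0206, 0.0933]
tcp_rot: [-0.001, -3.14, -0.001]
wrist_force: [-0.7, -0.7, 0.5]
width: 0.414
```

Run:
```python
from plan import *
from bay import *
stat(); 
chain((.5836,-.02,.06,180))
```

```text
t 18.62 p [ 0.5786 -0.0206  0.0933] yaw 179.95 w 0.414 F [-0.7 -0.7  0.5] q6 -1.65 tilt [-0.0012  0.0004]
-> (0.5836, -0.02, 0.06, 180)
[[[-5.0,0.6,33.3],-0.1]]
```

Request:
drive_tool(
  steps=[
    [[-3,0.6,12],0],
    [[-2,0,12],0],
    [[0,0,9],0],
    [[0,0,0],0],
    [[0,0,0],0],
    [[0,0,0],0],
  ],
)

```text
time: 19.12
tool_pos: [0.5843, -0.0206, 0.0604]
tcp_rot: [0.0, -3.141, -0.0]
wrist_force: [-0.8, 0.2, -0.7]
width: 0.41
```

Request:
drive_tool(
  steps=[
    [[0.5,0.5,3],0],
    [[0,0,2],0],
    [[0,0,2],0],
    [[0,0,0],0],
    [[0,0,0],0],
  ],
)

```text
time: 19.53
tool_pos: [0.5841, -0.0202, 0.0539]
tcp_rot: [-0.0, 3.141, -0.0]
wrist_force: [-1.7, -0.1, -0.8]
width: 0.416
```

Request:
drive_tool(
  steps=[
    [[0,0,0],0],
    [[0,0,0],0],
    [[0,0,0],0],
    [[0,0,0],0],
  ],
  jaw=0.65,
)

```text
time: 19.87
tool_pos: [0.5841, -0.0202, 0.0539]
tcp_rot: [-0.0, 3.141, -0.0]
wrist_force: [0.2, 0.4, -0.6]
width: 0.647
```

Request:
drive_tool(
  steps=[
    [[0,0,-20],0],
    [[0,0,-30],0],
    [[0,0,-30],0],
    [[0,0,-30],0],
    [[0,0,0],0],
    [[0,0,0],0],
    [[0,0,0],0],
  ],
)

```text
time: 20.45
tool_pos: [0.5837, -0.0202, 0.1635]
tcp_rot: [0.0, -3.141, -0.0]
wrist_force: [-0.5, 0.3, -1.7]
width: 0.65
```

Run:
```python
from plan import *
from bay import *
stat(); i,im=pic('wrist','w9'); np.save('w9.npy',[i],allow_pickle=True)
for y in(-.096,-.02): print(fit(im,i,.593,y,0,.071,win=45))
bays(im,i,.593,-.02,'pics/b9.png',(170,85,330,235),5)
chain((.4449+.0024,.3938+.0076,.06,72.6))
```

```text
t 20.45 p [ 0.5837 -0.0202  0.1635] yaw -179.99 w 0.65 F [-0.5  0.3 -1.7] q6 -1.65 tilt [-0.0003  0.    ]
{'x': np.float64(0.5933), 'y': np.float64(-0.0955), 'yaw': np.float64(357.7), 'err': np.float64(0.119), 'area': 2140}
{'x': np.float64(0.5941), 'y': np.float64(-0.0198), 'yaw': np.float64(1.2), 'err': np.float64(0.052), 'area': 1933}
-> (0.44730000000000003, 0.4014, 0.06, 72.6)
[[[8,26,6],6.7],[[12,25,7],6.7],[[14,24,6],6.7],[[17,22,7],6.8],[[20,20,6],6.7],[[21,17,6],6.7],[[24,14,7],6.7],[[25,12,6],6.7]]
[[[26,9,7],6.7],[[27,6,6],6.7],[[28,2,6],6.7],[[28,-1,7],6.8],[[27,-4,6],6.7],[[27,-7,7],6.7],[[25,-10,6],6.7],[[24.6,-13.6,6.5],6.7]]
```

View pics/b9.png

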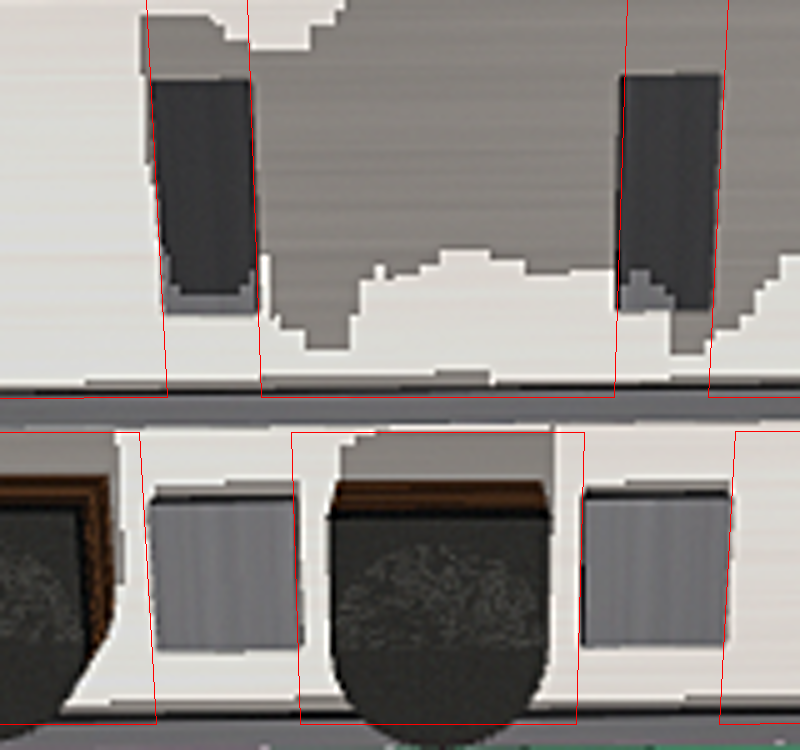

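Request:
drive_tool(
  steps=[
    [[8,26,6],6.7],
    [[12,25,7],6.7],
    [[14,24,6],6.7],
    [[17,22,7],6.8],
    [[20,20,6],6.7],
    [[21,17,6],6.7],
    [[24,14,7],6.7],
    [[25,12,6],6.7],
  ],
  jaw=0.9,
)

```text
time: 21.17
tool_pos: [0.5136, 0.191, 0.1101]
tcp_rot: [-1.426, -2.796, 0.005]
wrist_force: [0.0, 0.1, 0.4]
width: 0.9
```

Request:
drive_tool(
  steps=[
    [[26,9,7],6.7],
    [[27,6,6],6.7],
    [[28,2,6],6.7],
    [[28,-1,7],6.8],
    [[27,-4,6],6.7],
    [[27,-7,7],6.7],
    [[25,-10,6],6.7],
    [[25,-14,6],6.7],
  ],
)

```text
time: 21.83
tool_pos: [0.446, 0.4016, 0.059]
tcp_rot: [2.537, 1.852, -0.007]
wrist_force: [-0.1, 0.4, 0.6]
width: 0.9
```

Request:
drive_tool(
  steps=[
    [[0,0,0],0],
    [[0,0,0],0],
    [[0,0,0],0],
    [[0,0,0],0],
  ],
)

```text
time: 22.17
tool_pos: [0.4478, 0.4005, 0.0609]
tcp_rot: [2.531, 1.86, -0.003]
wrist_force: [0.4, -0.3, -0.4]
width: 0.905
```

Run:
```python
from plan import *
from fit import *
stat(); i,im=pic('wrist','w10'); stat()
f=fit(im,i,.445,.394,0,.027,win=60);print(f);overlay(im,i,[f],[0],.027,'pics/o10.png')
a=math.radians(f['yaw'])
chain((f['x']-.008*math.cos(a),f['y']-.008*math.sin(a),.007,f['yaw']-180))
```

```text
t 22.17 p [0.4478 0.4005 0.0609] yaw 72.63 w 0.905 F [ 0.4 -0.3 -0.4] q6 0.99 tilt [-0.0012 -0.0014]
t 22.22 p [0.4481 0.4006 0.0613] yaw 72.59 w 0.899 F [-0.5 -0.5 -0.3] q6 0.99 tilt [-0.0007 -0.0009]
{'x': np.float64(0.4446), 'y': np.float64(0.3972), 'yaw': np.float64(249.8), 'err': np.float64(0.037), 'area': 3150}
-> (np.float64(0.44736238559198827), np.float64(0.40470794418207645), 0.007, np.float64(69.80000000000001))
[[[2,-1,27],np.float64(1.4)],[[1.7,-1.0,27.3],np.float64(1.4)]]
```

View pics/o10.png

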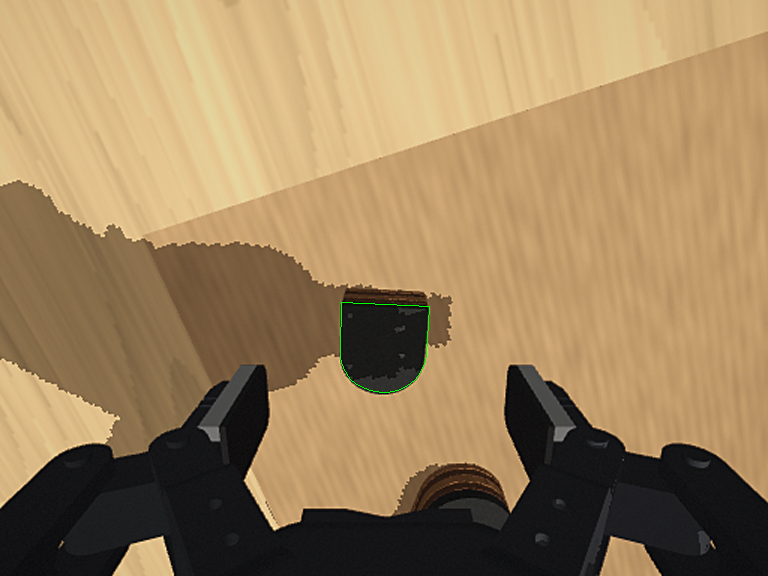

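Good fit: heel C at (.4446,.3972), yaw 249.8. Descend and grip.

Request:
drive_tool(
  steps=[
    [[2,-1,20],1.4],
    [[1.5,-1,20],1.4],
    [[0,0,10],0],
    [[0,0,4],0],
    [[0,0,0],0],
    [[0,0,0],0],
  ],
)

```text
time: 22.72
tool_pos: [0.4477, 0.4055, 0.0082]
tcp_rot: [2.577, 1.798, 0.0]
wrist_force: [-0.0, 0.3, -0.1]
width: 0.901
```

Request:
drive_tool(
  steps=[
    [[0,0,0],0],
    [[0,0,0],0],
    [[0,0,0],0],
    [[0,0,0],0],
    [[0,0,0],0],
    [[0,0,0],0],
  ],
  jaw=0,
)

```text
time: 23.22
tool_pos: [0.4479, 0.4064, 0.0089]
tcp_rot: [-2.576, -1.798, -0.003]
wrist_force: [0.2, 1.1, 5.5]
width: 0.413
```

Request:
drive_tool(
  steps=[
    [[0,0,-15],0],
    [[0,0,-30],0],
    [[0,0,-30],0],
    [[0,0,-25],0],
    [[0,0,0],0],
    [[0,0,0],0],
  ],
)

```text
time: 23.72
tool_pos: [0.4483, 0.4067, 0.1098]
tcp_rot: [-2.576, -1.798, -0.006]
wrist_force: [-0.4, 0.4, -0.3]
width: 0.41
```

Run:
```python
from plan import *
stat()
chain((.583,.056,.1,180))
```

```text
t 23.72 p [0.4483 0.4067 0.1098] yaw 69.82 w 0.41 F [-0.4  0.4 -0.3] q6 1.05 tilt [0.0032 0.0027]
-> (0.583, 0.056, 0.1, 180)
[[[-18,15,1],-6.9],[[-19,14,0],-6.9],[[-21,11,1],-6.9],[[-22,8,0],-6.8],[[-23,5,1],-6.9],[[-23,3,1],-6.9],[[-24,0,0],-6.9],[[-23,-3,1],-6.9]]
[[[-23,-5,1],-6.9],[[-22,-9,0],-6.9],[[-20,-11,1],-6.9],[[-20,-13,0],-6.8],[[-17,-15,1],-6.9],[[-16,-18,1],-6.9],[[-13,-19,0],-6.9],[[-11.3,-21.1,0.8],-6.9]]
```

Request:
drive_tool(
  steps=[
    [[-18,15,1],-6.9],
    [[-19,14,0],-6.9],
    [[-21,11,1],-6.9],
    [[-22,8,0],-6.8],
    [[-23,5,1],-6.9],
    [[-23,3,1],-6.9],
    [[-24,0,0],-6.9],
    [[-23,-3,1],-6.9],
  ],
)

```text
time: 24.38
tool_pos: [0.513, 0.2283, 0.1005]
tcp_rot: [-1.443, -2.788, 0.005]
wrist_force: [0.2, 0.4, -0.6]
width: 0.409
```

Request:
drive_tool(
  steps=[
    [[-23,-5,1],-6.9],
    [[-22,-9,0],-6.9],
    [[-20,-11,1],-6.9],
    [[-20,-13,0],-6.8],
    [[-17,-15,1],-6.9],
    [[-16,-18,1],-6.9],
    [[-13,-19,0],-6.9],
    [[-11,-21,1],-6.9],
  ],
)

```text
time: 25.05
tool_pos: [0.58, 0.0539, 0.0954]
tcp_rot: [0.01, -3.138, 0.0]
wrist_force: [-0.1, 0.4, -0.5]
width: 0.412
```

Request:
drive_tool(
  steps=[
    [[0,0,0],0],
    [[0,0,0],0],
    [[0,0,0],0],
    [[0,0,0],0],
  ],
)

```text
time: 25.38
tool_pos: [0.5803, 0.0558, 0.0967]
tcp_rot: [-0.0, -3.139, -0.0]
wrist_force: [0.5, 0.3, 0.0]
width: 0.415
```

Request:
drive_tool(
  steps=[
    [[-1.5,0,15],0],
    [[-1,0,12],0],
    [[0,0,9],0],
    [[0,0,0],0],
    [[0,0,0],0],
    [[0,0,0],0],
  ],
)

```text
time: 25.88
tool_pos: [0.584, 0.0554, 0.0618]
tcp_rot: [0.001, -3.141, -0.0]
wrist_force: [0.5, -0.4, 0.6]
width: 0.413
```

Request:
drive_tool(
  steps=[
    [[1.2,0.6,3],0],
    [[0,0,3],0],
    [[0,0,2],0],
    [[0,0,0],0],
    [[0,0,0],0],
  ],
)

```text
time: 26.3
tool_pos: [0.5829, 0.0556, 0.0539]
tcp_rot: [-0.0, 3.141, 0.0]
wrist_force: [0.5, -0.2, -0.1]
width: 0.413
```

Request:
drive_tool(
  steps=[
    [[0,0,0],0],
    [[0,0,0],0],
    [[0,0,0],0],
    [[0,0,0],0],
  ],
  jaw=0.65,
)

```text
time: 26.63
tool_pos: [0.5828, 0.0557, 0.0538]
tcp_rot: [0.0, -3.142, 0.0]
wrist_force: [-0.1, 0.7, 0.3]
width: 0.653
```

Request:
drive_tool(
  steps=[
    [[0,0,-20],0],
    [[0,0,-30],0],
    [[0,0,-30],0],
    [[0,0,-30],0],
    [[0,0,0],0],
    [[0,0,0],0],
    [[0,0,0],0],
  ],
)

```text
time: 27.22
tool_pos: [0.5825, 0.0557, 0.1635]
tcp_rot: [0.0, -3.141, 0.0]
wrist_force: [0.0, -0.5, -1.1]
width: 0.65
```

Run:
```python
from plan import *
from bay import *
stat(); i,im=pic('wrist','w11'); np.save('w11.npy',[i],allow_pickle=True)
for y in(-.02,.056): print(fit(im,i,.593,y,0,.071,win=45))
bays(im,i,.593,-.02,'pics/b11.png',(170,85,330,235),5)
a=math.radians(54.5)
chain((.4533-.009*math.cos(a),.2892-.009*math.sin(a),.06,234.5))
```

```text
t 27.22 p [0.5825 0.0557 0.1635] yaw -179.99 w 0.65 F [ 0.  -0.5 -1.1] q6 -1.52 tilt [-0.0003 -0.    ]
{'x': np.float64(0.5942), 'y': np.float64(-0.019), 'yaw': np.float64(359.6), 'err': np.float64(0.098), 'area': 2077}
{'x': np.float64(0.5933), 'y': np.float64(0.0562), 'yaw': np.float64(359.9), 'err': np.float64(0.058), 'area': 1943}
-> (0.44807367339860155, 0.28187296033479314, 0.06, 234.5)
[[[17,28,13],-6.8],[[13,30,13],-6.8],[[9,32,12],-6.8],[[6,32,13],-6.8],[[2,33,13],-6.9],[[-2,33,13],-6.8],[[-6,32,13],-6.8],[[-9.4,31.5,12.4],-6.8]]
```

View pics/b11.png

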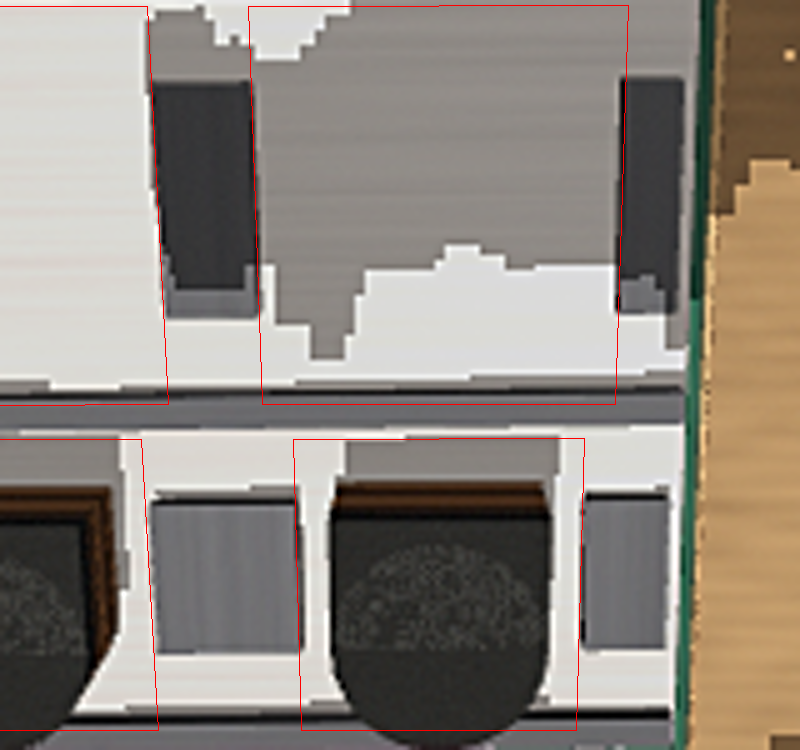

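Request:
drive_tool(
  steps=[
    [[17,28,13],-6.8],
    [[13,30,13],-6.8],
    [[9,32,12],-6.8],
    [[6,32,13],-6.8],
    [[2,33,13],-6.9],
    [[-2,33,13],-6.8],
    [[-6,32,13],-6.8],
    [[-9,31,12],-6.8],
  ],
  jaw=1.0,
)

```text
time: 27.93
tool_pos: [0.4465, 0.2815, 0.059]
tcp_rot: [1.445, -2.785, 0.0]
wrist_force: [0.9, -0.4, -0.4]
width: 1.002
```

Request:
drive_tool(
  steps=[
    [[0,0,0],0],
    [[0,0,0],0],
    [[0,0,0],0],
    [[0,0,0],0],
  ],
)

```text
time: 28.27
tool_pos: [0.4497, 0.2805, 0.0616]
tcp_rot: [1.436, -2.794, 0.001]
wrist_force: [0.0, -0.3, 0.8]
width: 1.0
```

Run:
```python
from plan import *
from fit import *
stat(); i,im=pic('wrist','w12'); stat()
f=fit(im,i,.4533,.2892,1,.027,win=75);print(f);overlay(im,i,[f],[1],.027,'pics/o12.png')
a=math.radians(f['yaw'])
chain((f['x']-.0095*math.cos(a),f['y']-.0095*math.sin(a),.007,f['yaw']-180))
```

```text
t 28.27 p [0.4497 0.2805 0.0616] yaw -125.59 w 1.0 F [ 0.  -0.3  0.8] q6 -2.01 tilt [-0.0002 -0.0005]
t 28.32 p [0.4501 0.2805 0.0619] yaw -125.61 w 0.999 F [ 0.4 -0.2  0.3] q6 -2.01 tilt [ 0.0004 -0.0001]
{'x': np.float64(0.4518), 'y': np.float64(0.2872), 'yaw': np.float64(54.7), 'err': np.float64(0.044), 'area': 5000}
-> (np.float64(0.44631035256835666), np.float64(0.2794466928942385), 0.007, np.float64(-125.3))
[[[2,1,27],np.float64(-0.2)],[[1.0,1.5,27.9],np.float64(-0.1)]]
```

View pics/o12.png

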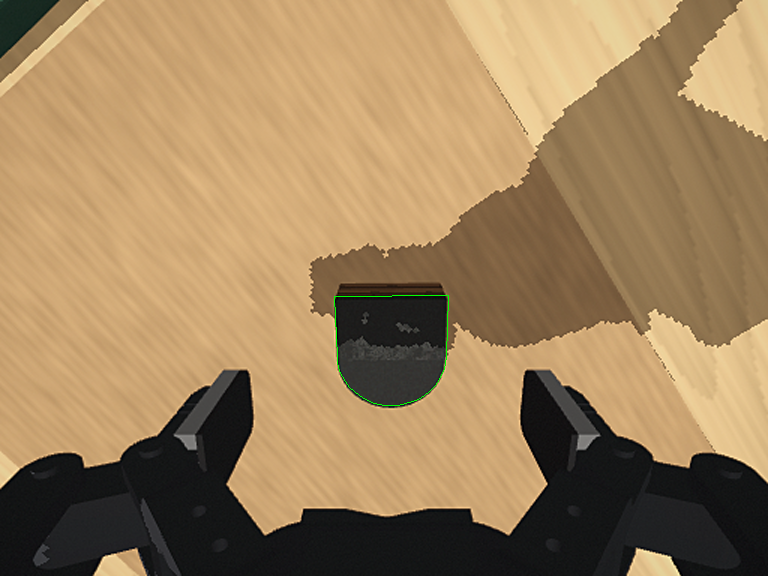

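Request:
drive_tool(
  steps=[
    [[1.5,1,20],0],
    [[0.5,1,20],0],
    [[0,0,10],0],
    [[0,0,4],0],
    [[0,0,0],0],
    [[0,0,0],0],
  ],
)

```text
time: 28.82
tool_pos: [0.4472, 0.2807, 0.0083]
tcp_rot: [-1.437, 2.793, 0.0]
wrist_force: [-0.1, -0.5, 0.2]
width: 1.001
```

Request:
drive_tool(
  steps=[
    [[0,0,0],0],
    [[0,0,0],0],
    [[0,0,0],0],
    [[0,0,0],0],
    [[0,0,0],0],
    [[0,0,0],0],
  ],
  jaw=0,
)

```text
time: 29.32
tool_pos: [0.4473, 0.2813, 0.0088]
tcp_rot: [-1.438, 2.791, 0.0]
wrist_force: [-1.2, -0.5, 5.3]
width: 0.53
```

Request:
drive_tool(
  steps=[
    [[0,0,-15],0],
    [[0,0,-30],0],
    [[0,0,-30],0],
    [[0,0,-25],0],
    [[0,0,0],0],
    [[0,0,0],0],
  ],
)

```text
time: 29.82
tool_pos: [0.4477, 0.2816, 0.1095]
tcp_rot: [-1.437, 2.789, 0.0]
wrist_force: [0.1, -0.3, -0.7]
width: 0.531
```

Run:
```python
from plan import *
stat()
chain((.516,-.02,.1,180))
```

```text
t 29.82 p [0.4477 0.2816 0.1095] yaw -125.48 w 0.531 F [ 0.1 -0.3 -0.7] q6 -2.01 tilt [0.0034 0.0019]
-> (0.516, -0.02, 0.1, 180)
[[[23,-26,1],6.1],[[20,-28,1],6.0],[[17,-29,1],6.1],[[14,-32,1],6.0],[[10,-33,1],6.1],[[7,-33,1],6.0],[[3,-35,1],6.1],[[0,-34,1],6.1]]
[[[-4.2,-34.0,1.5],6.0]]
```

Request:
drive_tool(
  steps=[
    [[23,-26,1],6.1],
    [[20,-28,1],6],
    [[17,-29,1],6.1],
    [[14,-32,1],6],
    [[10,-33,1],6.1],
    [[7,-33,1],6],
    [[3,-35,1],6.1],
    [[0,-34,1],6.1],
  ],
)

```text
time: 30.48
tool_pos: [0.5053, 0.011, 0.0974]
tcp_rot: [0.156, -3.134, -0.001]
wrist_force: [-0.2, 0.3, -1.0]
width: 0.535
```

Request:
drive_tool(
  steps=[
    [[-4,-34,1],6],
    [[0,0,0],0],
    [[0,0,0],0],
    [[0,0,0],0],
    [[0,0,0],0],
  ],
)

```text
time: 30.9
tool_pos: [0.5133, -0.0197, 0.0976]
tcp_rot: [0.003, -3.139, -0.001]
wrist_force: [0.5, -1.0, -1.1]
width: 0.533
```

Request:
drive_tool(
  steps=[
    [[-3,0,15],0],
    [[-1.2,0,12],0],
    [[0,0,10],0],
    [[0,0,0],0],
    [[0,0,0],0],
    [[0,0,0],0],
  ],
)

```text
time: 31.4
tool_pos: [0.5187, -0.0204, 0.0617]
tcp_rot: [0.001, -3.141, -0.0]
wrist_force: [0.2, 0.5, -0.4]
width: 0.53
```

Run:
```python
from plan import *
stat(); i,im=pic('wrist','w13'); stat()
crop(im,130,100,400,300,2.9,'pics/w13b.png')
```

```text
t 31.4 p [ 0.5187 -0.0204  0.0617] yaw -179.95 w 0.53 F [ 0.2  0.5 -0.4] q6 -1.66 tilt [-0.0004  0.0001]
t 31.45 p [ 0.5191 -0.0205  0.0622] yaw -179.96 w 0.527 F [-0.6 -0.8 -1. ] q6 -1.66 tilt [ 0.0006 -0.    ]
```

View pics/w13b.png

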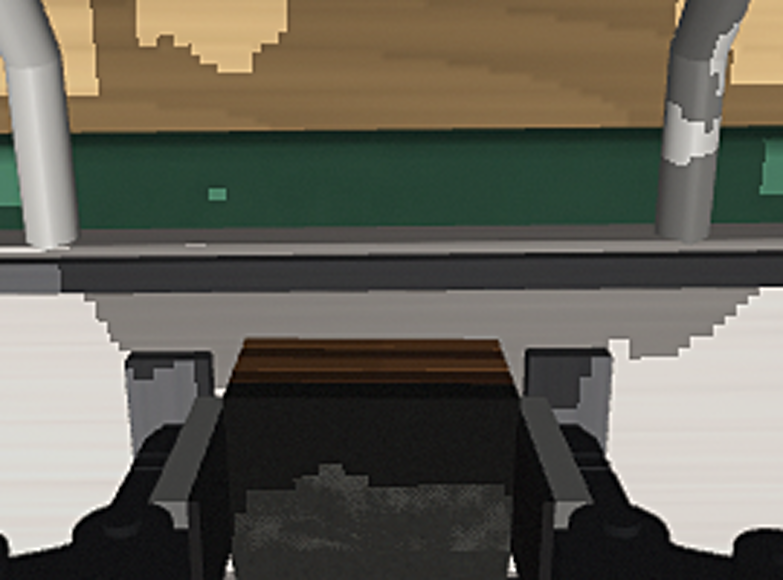

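Request:
drive_tool(
  steps=[
    [[0.5,0,3],0],
    [[0,0,3],0],
    [[0,0,2],0],
    [[0,0,0],0],
    [[0,0,0],0],
  ],
)

```text
time: 31.87
tool_pos: [0.5183, -0.0209, 0.0538]
tcp_rot: [-0.0, 3.142, -0.0]
wrist_force: [-0.0, -0.2, -0.3]
width: 0.53
```

Request:
drive_tool(
  steps=[
    [[0,0,0],0],
    [[0,0,0],0],
    [[0,0,0],0],
    [[0,0,0],0],
  ],
  jaw=0.75,
)

```text
time: 32.2
tool_pos: [0.5183, -0.0208, 0.0538]
tcp_rot: [-0.0, 3.142, -0.0]
wrist_force: [-0.4, -0.6, -0.5]
width: 0.752
```

Request:
drive_tool(
  steps=[
    [[0,0,-20],0],
    [[0,0,-30],0],
    [[0,0,-30],0],
    [[-5,0,-30],0],
    [[-20,0,-20],0],
    [[0,0,0],0],
    [[0,0,0],0],
  ],
)

```text
time: 32.78
tool_pos: [0.5451, -0.0209, 0.1857]
tcp_rot: [-0.0, 3.138, -0.001]
wrist_force: [-0.3, 0.8, -1.1]
width: 0.747
```

Run:
```python
from plan import *
from bay import *
stat(); i,im=pic('wrist','w14'); np.save('w14.npy',[i],allow_pickle=True)
for x,y,W in((.593,-.096,0),(.593,-.02,0),(.593,.056,0),(.528,-.02,1)): print(fit(im,i,x,y,W,.071,win=38))
bays(im,i,.593,-.02,'pics/b14.png',(140,60,350,230),3.8,yaw=.5)
```

```text
t 32.78 p [ 0.5451 -0.0209  0.1857] yaw -179.99 w 0.747 F [-0.3  0.8 -1.1] q6 -1.66 tilt [ 0.004  -0.0003]
{'x': np.float64(0.5923), 'y': np.float64(-0.0957), 'yaw': np.float64(359.2), 'err': np.float64(0.409), 'area': 2429}
{'x': np.float64(0.593), 'y': np.float64(-0.0199), 'yaw': np.float64(359.8), 'err': np.float64(0.087), 'area': 1512}
{'x': np.float64(0.5921), 'y': np.float64(0.0553), 'yaw': np.float64(0.7), 'err': np.float64(0.414), 'area': 2449}
{'x': np.float64(0.5265), 'y': np.float64(-0.0204), 'yaw': np.float64(359.9), 'err': np.float64(0.042), 'area': 2851}
```

View pics/b14.png

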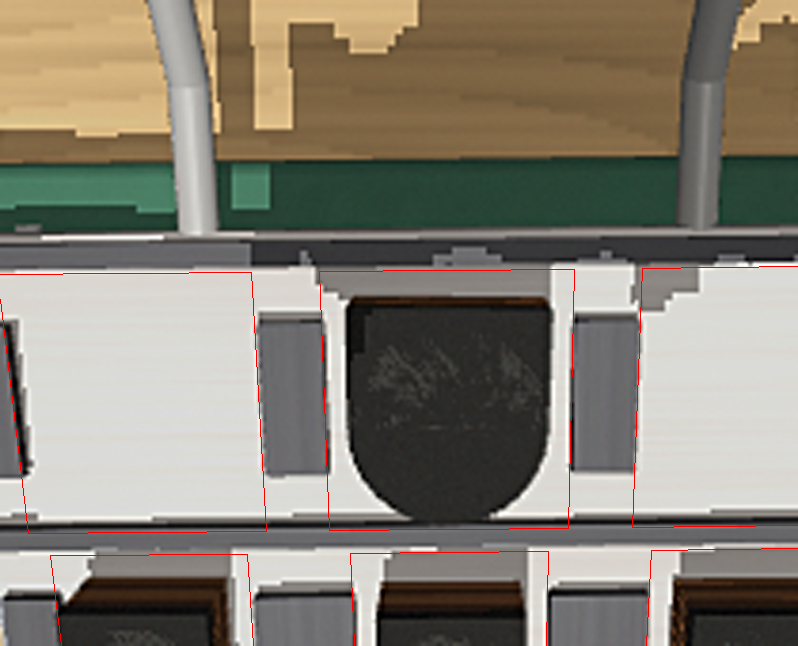

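Run:
```python
from plan import *
chain((.50,-.07,.25,90))
```

```text
-> (0.5, -0.07, 0.25, 90)
[[[3,-4,-5],6.9],[[3,-4,-5],6.9],[[3,-4,-5],7.0],[[1,-5,-5],6.9],[[1,-5,-6],6.9],[[1,-5,-5],6.9],[[0,-5,-5],7.0],[[-1,-5,-5],6.9]]
[[[-1,-5,-5],6.9],[[-2,-5,-5],6.9],[[-2,-4,-5],7.0],[[-3,-4,-5],6.9],[[-3.4,-4.0,-5.3],6.9]]
```

Request:
drive_tool(
  steps=[
    [[3,-4,-5],6.9],
    [[3,-4,-5],6.9],
    [[3,-4,-5],7],
    [[1,-5,-5],6.9],
    [[1,-5,-6],6.9],
    [[1,-5,-5],6.9],
    [[0,-5,-5],7],
    [[-1,-5,-5],6.9],
  ],
)

```text
time: 33.5
tool_pos: [0.5146, -0.051, 0.2223]
tcp_rot: [-1.466, -2.773, 0.003]
wrist_force: [0.1, 0.3, 0.7]
width: 0.748
```

Request:
drive_tool(
  steps=[
    [[-1,-5,-5],6.9],
    [[-2,-5,-5],6.9],
    [[-2,-4,-5],7],
    [[-3,-4,-5],6.9],
    [[-3,-4,-5],6.9],
    [[0,0,0],0],
    [[0,0,0],0],
    [[0,0,0],0],
  ],
)

```text
time: 34.17
tool_pos: [0.4992, -0.0693, 0.2482]
tcp_rot: [-2.217, -2.223, 0.002]
wrist_force: [0.0, 0.6, 0.4]
width: 0.748
```

Run:
```python
from plan import *
from bay import *
stat(); i,im=pic('wrist','w15'); np.save('w15.npy',[i],allow_pickle=True)
for x,y,W in((.593,-.096,0),(.593,-.02,0),(.593,.056,0),(.528,-.02,1)): print(fit(im,i,x,y,W,.071,win=30))
bays(im,i,.592,-.02,'pics/b15.png',(215,0,375,235),2.5,yaw=.5)
```

```text
t 34.17 p [ 0.4992 -0.0693  0.2482] yaw 90.17 w 0.748 F [0.  0.6 0.4] q6 -0.19 tilt [-0.0025  0.0006]
{'x': np.float64(0.5932), 'y': np.float64(-0.0957), 'yaw': np.float64(359.9), 'err': np.float64(0.108), 'area': 1176}
{'x': np.float64(0.594), 'y': np.float64(-0.0193), 'yaw': np.float64(0.0), 'err': np.float64(0.086), 'area': 1385}
{'x': np.float64(0.5932), 'y': np.float64(0.0558), 'yaw': np.float64(1.2), 'err': np.float64(0.102), 'area': 1753}
{'x': np.float64(0.5275), 'y': np.float64(-0.0203), 'yaw': np.float64(0.7), 'err': np.float64(0.031), 'area': 1955}
```

View pics/b15.png

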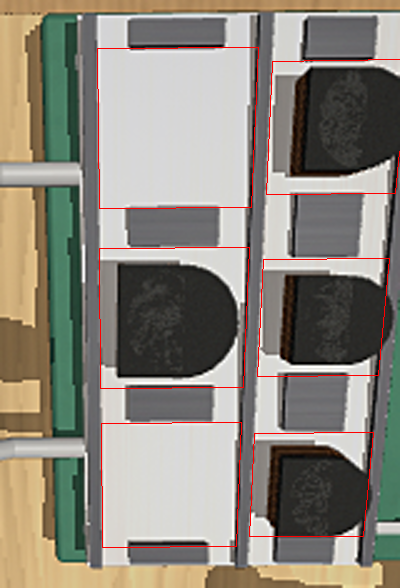

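Run:
```python
from plan import *
i=np.load('w15.npy',allow_pickle=True)[0]
chain((.4285,-.021,.15,90),(.4285,-.021,.08,90))
im=cv2.imread('pics/w15.png')[:,:,::-1]
crop(im,110,30,310,220,4,'pics/w15h.png')
```

```text
-> (0.4285, -0.021, 0.15, 90)
[[[12,-18,25],0.0],[[12,-17,24],0.1],[[12,-18,25],0.0],[[12.4,-17.8,24.4],0.1]]
-> (0.4285, -0.021, 0.08, 90)
[[[0,0,35],-0.0],[[-0.0,0.0,35.0],-0.0]]
```

View pics/w15h.png

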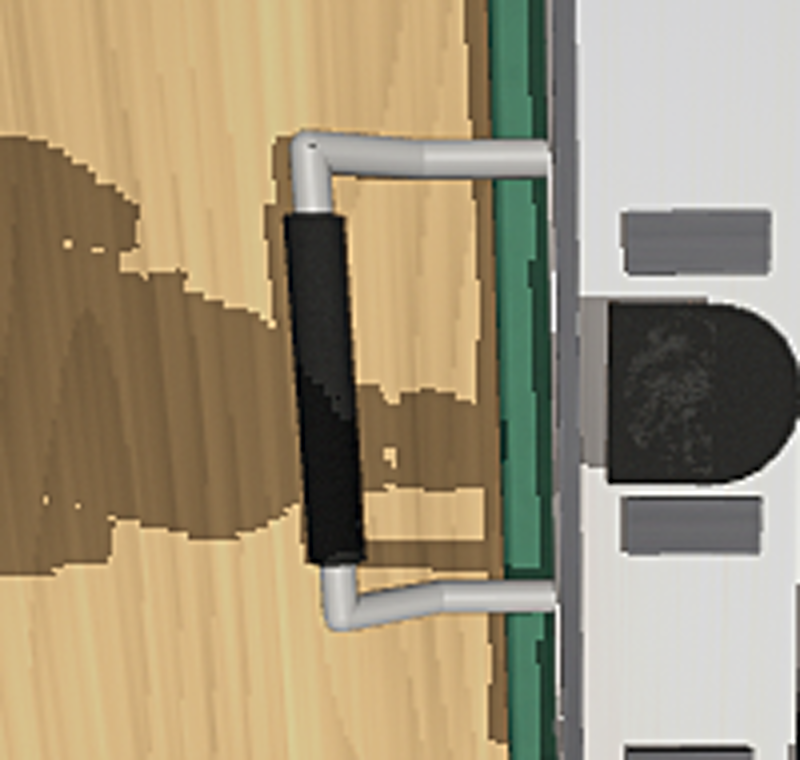

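Request:
drive_tool(
  steps=[
    [[12,-18,25],0],
    [[12,-17,24],0],
    [[12,-18,25],0],
    [[12,-18,24],0],
    [[0,0,20],0],
    [[0,0,20],0],
    [[0,0,0],0],
    [[0,0,0],0],
  ],
  jaw=0.6,
)

```text
time: 34.88
tool_pos: [0.4277, -0.0212, 0.1106]
tcp_rot: [-2.218, -2.221, 0.004]
wrist_force: [-0.6, 0.1, -0.5]
width: 0.602
```

Run:
```python
from plan import *
i=np.load('w15.npy',allow_pickle=True)[0]
print(onz(i,191.3,127,.065)); stat(); chain((.429,-.021,.048,90))
```

```text
[ 0.42927929 -0.0194261   0.065     ]
t 34.88 p [ 0.4277 -0.0212  0.1106] yaw 90.09 w 0.602 F [-0.6  0.1 -0.5] q6 -0.11 tilt [-0.0036  0.0005]
-> (0.429, -0.021, 0.048, 90)
[[[0,1,31],0.0],[[0.2,0.3,31.6],0.1]]
```

Request:
drive_tool(
  steps=[
    [[0,1,22],0],
    [[0,0,22],0],
    [[0,0,12],0],
    [[0,0,6],0],
    [[0,0,0],0],
    [[0,0,0],0],
    [[0,0,0],0],
  ],
)

```text
time: 35.47
tool_pos: [0.4317, -0.0218, 0.0513]
tcp_rot: [2.22, 2.22, 0.003]
wrist_force: [-0.8, 0.5, 0.1]
width: 0.6
```

Request:
drive_tool(
  steps=[
    [[0,-3,4],0],
    [[0,0,0],0],
    [[0,0,0],0],
  ],
  force=40,
)

```text
time: 35.72
tool_pos: [0.427, -0.0216, 0.046]
tcp_rot: [2.221, 2.221, 0.0]
wrist_force: [0.3, 0.7, 1.1]
width: 0.601
```

Request:
drive_tool(
  steps=[
    [[0,0,0],0],
    [[0,0,0],0],
    [[0,0,0],0],
    [[0,0,0],0],
    [[0,0,0],0],
    [[0,0,0],0],
  ],
  jaw=0,
)

```text
time: 36.22
tool_pos: [0.428, -0.0216, 0.0462]
tcp_rot: [2.22, 2.221, 0.002]
wrist_force: [2.9, 0.9, 0.2]
width: 0.172
```

Gentle tug to confirm the stop.

Request:
drive_tool(
  steps=[
    [[0,-2,0],0],
    [[0,-2,0],0],
    [[0,-1,0],0],
    [[0,0,0],0],
    [[0,0,0],0],
  ],
)

```text
time: 36.63
tool_pos: [0.4279, -0.0216, 0.0463]
tcp_rot: [2.215, 2.215, 0.014]
wrist_force: [19.2, 1.5, -19.2]
width: 0.167
```

Request:
drive_tool(
  steps=[
    [[0,2,0],0],
    [[0,3,0],0],
    [[0,3,0],0],
    [[0,4,0],0],
    [[0,5,0],0],
    [[0,6,0],0],
    [[0,6,0],0],
    [[0,6,0],0],
  ],
)

```text
time: 37.3
tool_pos: [0.4561, -0.0213, 0.0461]
tcp_rot: [-2.219, -2.22, 0.003]
wrist_force: [-3.2, 1.7, 7.8]
width: 0.167
```

Request:
drive_tool(
  steps=[
    [[0,6,0],0],
    [[0,6,0],0],
    [[0,6,0],0],
    [[0,6,0],0],
    [[0,6,0],0],
    [[0,6,0],0],
    [[0,6,0],0],
    [[0,6,0],0],
  ],
)

```text
time: 37.97
tool_pos: [0.5041, -0.0208, 0.0461]
tcp_rot: [-2.219, -2.219, 0.002]
wrist_force: [-3.3, 3.6, 7.3]
width: 0.17
```

Request:
drive_tool(
  steps=[
    [[0,6,0],0],
    [[0,6,0],0],
    [[0,6,0],0],
    [[0,6,0],0],
    [[0,6,0],0],
    [[0,6,0],0],
    [[0,5,0],0],
    [[0,5,0],0],
  ],
)

```text
time: 38.63
tool_pos: [0.5501, -0.0203, 0.0461]
tcp_rot: [-2.219, -2.219, 0.001]
wrist_force: [-2.2, 5.0, 6.9]
width: 0.17
```

Request:
drive_tool(
  steps=[
    [[0.5,5,0],0],
    [[0.5,5,0],0],
    [[0,5,0],0],
    [[0,5,0],0],
    [[0,5,0],0],
    [[0,4,0],0],
    [[0,4,0],0],
    [[0,4,0],0],
  ],
)

```text
time: 39.3
tool_pos: [0.5871, -0.0199, 0.0462]
tcp_rot: [-2.219, -2.22, 0.002]
wrist_force: [-3.6, 2.7, 7.5]
width: 0.17
```

Request:
drive_tool(
  steps=[
    [[0,4,0],0],
    [[0,3,0],0],
    [[0,3,0],0],
    [[0,2,0],0],
    [[0,1,0],0],
    [[0,0,0],0],
  ],
)

```text
time: 39.8
tool_pos: [0.6004, -0.0198, 0.0462]
tcp_rot: [-2.22, -2.22, 0.001]
wrist_force: [-0.8, 3.8, 4.9]
width: 0.168
```

Request:
drive_tool(
  steps=[
    [[0,2,0],0],
    [[0,2,0],0],
    [[0,2,0],0],
    [[0,2,0],0],
    [[0,1,0],0],
    [[0,0,0],0],
  ],
)

```text
time: 40.3
tool_pos: [0.6079, -0.0197, 0.0461]
tcp_rot: [-2.218, -2.218, 0.005]
wrist_force: [-5.1, 3.1, 8.8]
width: 0.172
```

Request:
drive_tool(
  steps=[
    [[0,1.5,0],0],
    [[0,1.5,0],0],
    [[0,1,0],0],
    [[0,0,0],0],
    [[0,0,0],0],
  ],
)

```text
time: 40.72
tool_pos: [0.6078, -0.0197, 0.046]
tcp_rot: [-2.213, -2.214, 0.014]
wrist_force: [-16.6, 2.5, 18.8]
width: 0.17
```

Request:
drive_tool(
  steps=[
    [[0,-1.5,0],0],
    [[0,-1.5,0],0],
    [[0,0,0],0],
  ],
)

```text
time: 40.97
tool_pos: [0.6079, -0.0197, 0.0461]
tcp_rot: [-2.217, -2.218, 0.006]
wrist_force: [-8.1, 3.0, 11.1]
width: 0.168
```

Request:
drive_tool(
  steps=[
    [[0,0,0],0],
    [[0,0,0],0],
    [[0,0,0],0],
    [[0,0,0],0],
  ],
  jaw=0.45,
)

```text
time: 41.3
tool_pos: [0.6109, -0.0207, 0.0454]
tcp_rot: [-2.221, -2.221, 0.001]
wrist_force: [0.4, -0.9, 0.7]
width: 0.451
```

Request:
drive_tool(
  steps=[
    [[0,0,-15],0],
    [[0,0,-25],0],
    [[0,0,-30],0],
    [[0,-10,-30],0],
    [[0,-30,-30],0],
    [[0,-30,-20],0],
    [[0,0,0],0],
    [[0,0,0],0],
  ],
)

```text
time: 41.97
tool_pos: [0.542, -0.0207, 0.1972]
tcp_rot: [2.219, 2.219, 0.004]
wrist_force: [-0.2, -0.1, -1.0]
width: 0.448
```

Run:
```python
from plan import *
stat(); i,im=pic('wrist','w16'); np.save('w16.npy',[i],allow_pickle=True)
i,im=pic('scene','s4'); crop(im,165,165,365,310,4,'pics/s4b.png')
i,im=pic('side','sd4'); crop(im,140,130,340,280,4,'pics/sd4b.png')
```

```text
t 41.97 p [ 0.542  -0.0207  0.1972] yaw 89.99 w 0.448 F [-0.2 -0.1 -1. ] q6 -0.08 tilt [ 0.0041 -0.0004]
```

View pics/w16.png

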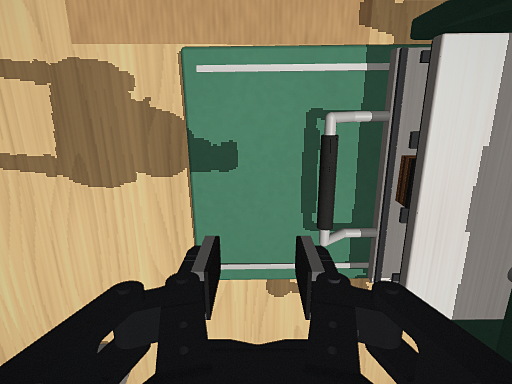

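View pics/s4b.png

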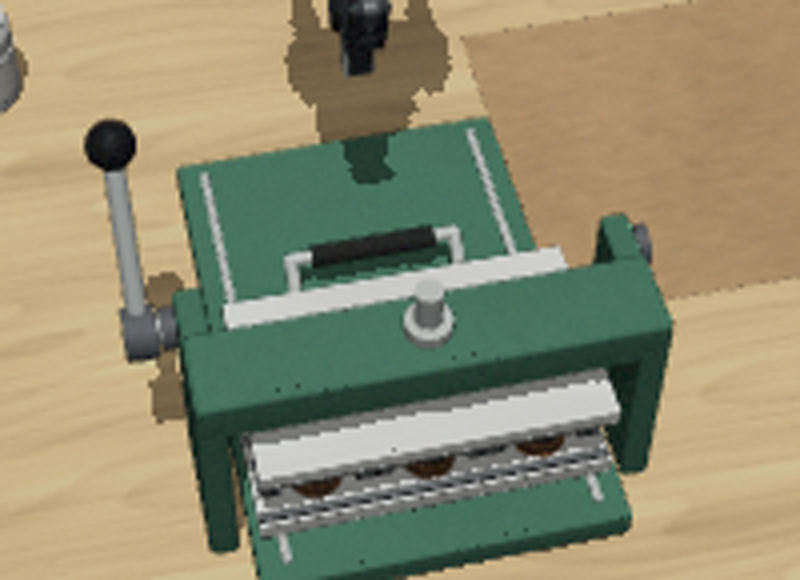

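View pics/sd4b.png

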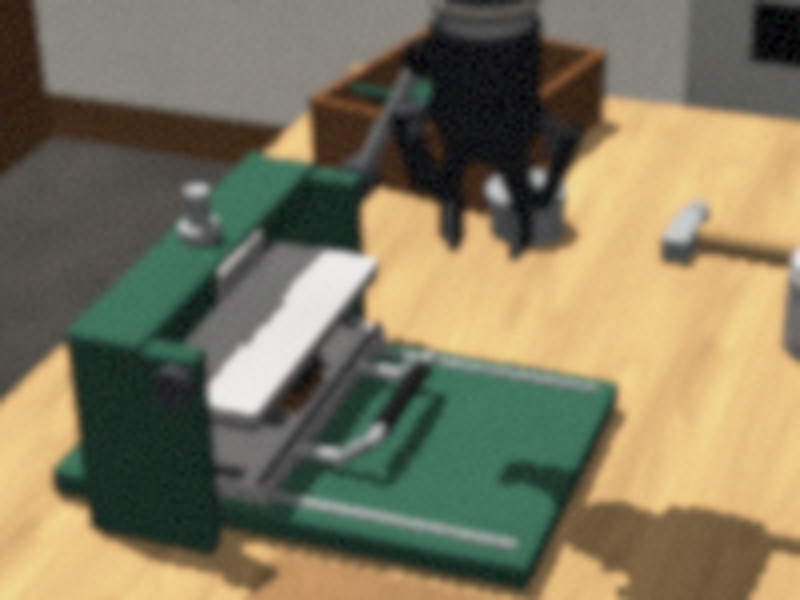

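Run:
```python
from plan import *
i=bot.camera_info('scene')
f=lambda x,y,z: np.round(onz(i,165+x/4,165+y/4,z),4)
print('knob',f(109,146,.2667)); print('boss',f(140,335,.145), f(122,335,.145))
print('col front top corner',f(176,296,.16),f(176,296,.18),f(598,222,.17))
print('beam corners',f(188,345,.2),f(205,420,.2))
j=bot.camera_info('side'); print('rays side knob proj', proj(j,[[.663,-.192,.267],[.709,-.192,.145]]))
print(proj(i,[[.663,-.192,.267]]))
```

```text
knob [ 0.6644 -0.1932  0.2667]
boss [ 0.7181 -0.1917  0.145 ] [ 0.7158 -0.2029  0.145 ]
col front top corner [ 0.7036 -0.1655  0.16  ] [ 0.719  -0.1662  0.18  ] [0.7079 0.1115 0.17  ]
beam corners [ 0.7722 -0.1649  0.2   ] [ 0.8267 -0.1629  0.2   ]
rays side knob proj [[242.53702629 141.59282097]
 [230.3240668  174.55193714]]
[[192.67004135 200.90581728]]
```

Run:
```python
from plan import *
chain((.55,-.06,.33,110),(.655,-.193,.34,180))
```

```text
-> (0.55, -0.06, 0.33, 110)
[[[-10,2,-34],-5.0],[[-10,1,-34],-5.0],[[-10,1,-34],-5.0],[[-10.0,-0.8,-34.0],-5.0]]
-> (0.655, -0.193, 0.34, 180)
[[[-16,5,-1],-7.0],[[-17,4,-1],-7.0],[[-17,1,-1],-7.0],[[-17,-1,-1],-7.0],[[-16,-3,-1],-7.0],[[-16,-5,-1],-7.0],[[-16,-6,-1],-7.0],[[-15,-9,-1],-7.0]]
[[[-13,-10,-1],-7.0],[[-11.9,-12.3,-1.0],-7.0]]
```

Request:
drive_tool(
  steps=[
    [[-10,2,-34],-5],
    [[-10,1,-34],-5],
    [[-10,1,-34],-5],
    [[-10,-1,-34],-5],
  ],
  jaw=0.75,
)

```text
time: 42.45
tool_pos: [0.5502, -0.0604, 0.3304]
tcp_rot: [-1.794, -2.575, 0.003]
wrist_force: [0.4, -0.2, -0.5]
width: 0.755
```

Request:
drive_tool(
  steps=[
    [[-16,5,-1],-7],
    [[-17,4,-1],-7],
    [[-17,1,-1],-7],
    [[-17,-1,-1],-7],
    [[-16,-3,-1],-7],
    [[-16,-5,-1],-7],
    [[-16,-6,-1],-7],
    [[-15,-9,-1],-7],
  ],
)

```text
time: 43.12
tool_pos: [0.6353, -0.1672, 0.3365]
tcp_rot: [-0.373, -3.116, -0.001]
wrist_force: [0.6, 0.1, 0.3]
width: 0.756
```

Request:
drive_tool(
  steps=[
    [[-13,-10,-1],-7],
    [[-12,-12,-1],-7],
    [[0,0,0],0],
    [[0,0,0],0],
    [[0,0,0],0],
  ],
)

```text
time: 43.53
tool_pos: [0.6548, -0.1923, 0.3393]
tcp_rot: [-0.004, -3.139, -0.002]
wrist_force: [0.5, -0.5, -1.2]
width: 0.751
```

Run:
```python
from plan import *
stat(); i,im=pic('wrist','w17'); np.save('w17.npy',[i],allow_pickle=True)
i,im=pic('scene','s5'); crop(im,165,165,365,310,4,'pics/s5b.png')
```

```text
t 43.53 p [ 0.6548 -0.1923  0.3393] yaw 179.87 w 0.751 F [ 0.5 -0.5 -1.2] q6 -1.89 tilt [-0.0028  0.0014]
```

View pics/w17.png

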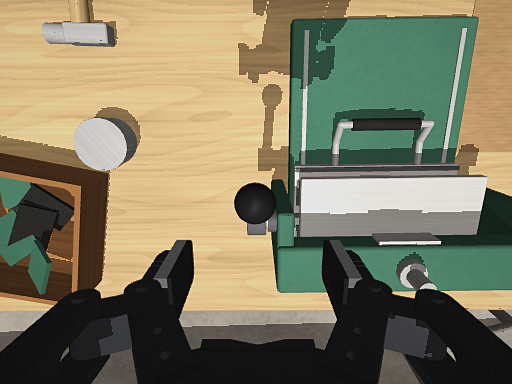

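View pics/s5b.png

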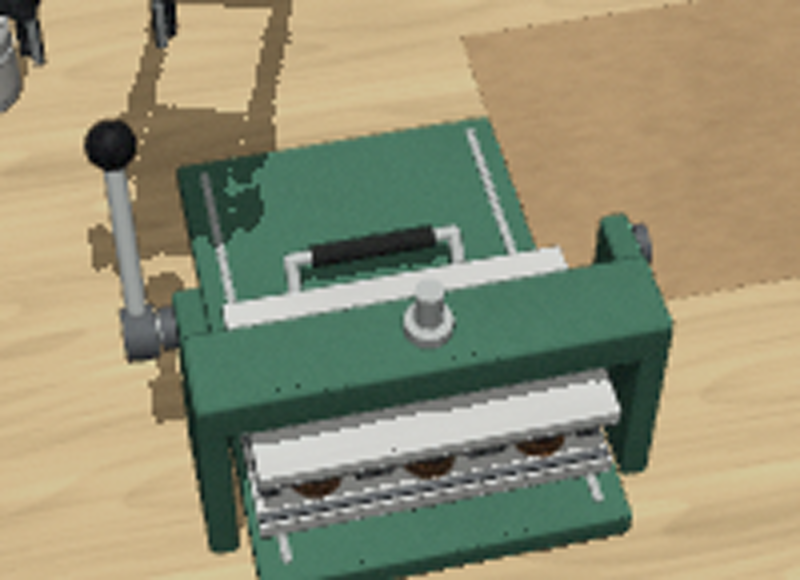

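Run:
```python
from plan import *
i=np.load('w17.npy',allow_pickle=True)[0]
k=onz(i,255,203,.2667);print(k, np.linalg.norm(k-i['position'])*20/305)
print('col front?',onz(i,283,182,.18),onz(i,283,245,.18))
```

```text
[ 0.6524969  -0.19351165  0.2667    ] 0.014848826322795829
col front? [ 0.65827805 -0.16549879  0.18      ] [ 0.72869354 -0.16405004  0.18      ]
```

Run:
```python
from plan import *
i=np.load('w17.npy',allow_pickle=True)[0]; s=bot.camera_info('scene')
im=cv2.imread('pics/s5.png'); crop(im[:,:,::-1],177,185,209,217,16,'pics/k1.png')
im=cv2.imread('pics/w17.png'); crop(im[:,:,::-1],225,170,289,234,8,'pics/k2.png')
A=[(i,255,203),(s,192.2,201.3)]
M=np.zeros((3,3));b=np.zeros(3)
for c,u,v in A:
    d=ray(c,u,v); d/=np.linalg.norm(d); P=np.eye(3)-np.outer(d,d); M+=P; b+=P@c['position']
p=np.linalg.solve(M,b); print(p,proj(i,[p]),proj(s,[p]))
```

```text
[ 0.6554606  -0.19339438  0.2575891 ] [[255.24148786 203.00145004]] [[192.1241169  201.31081565]]
```

View pics/k1.png

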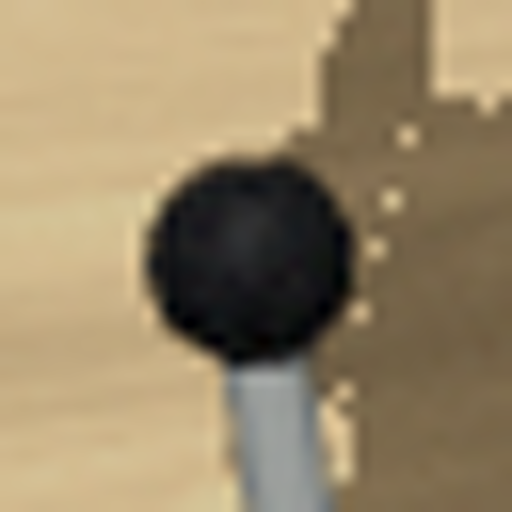

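View pics/k2.png

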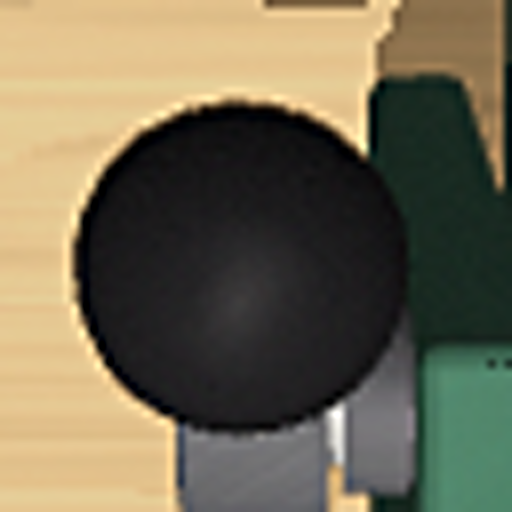

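Request:
drive_tool(
  steps=[
    [[0,0,20],0],
    [[0,0,25],0],
    [[0,0,20],0],
    [[0,0,15],0],
    [[0,0,10],0],
    [[0,0,8],0],
    [[0,0,0],0],
    [[0,0,0],0],
  ],
  jaw=0.7,
)

```text
time: 44.3
tool_pos: [0.655, -0.1925, 0.2436]
tcp_rot: [-0.0, 3.141, -0.0]
wrist_force: [-0.8, -0.3, 0.8]
width: 0.699
```

Run:
```python
from plan import *
stat(); chain((.6555,-.1935,.2386,180))
```

```text
t 44.3 p [ 0.655  -0.1925  0.2436] yaw -179.99 w 0.699 F [-0.8 -0.3  0.8] q6 -1.89 tilt [ 0.0003 -0.0001]
-> (0.6555, -0.1935, 0.2386, 180)
[[[-0.5,-1.0,5.0],0.0]]
```

Request:
drive_tool(
  steps=[
    [[-0.5,-1,4],0],
    [[0,0,1],0],
    [[0,0,0],0],
    [[0,0,0],0],
  ],
)

```text
time: 44.63
tool_pos: [0.6557, -0.1938, 0.2388]
tcp_rot: [-0.0, 3.141, -0.0]
wrist_force: [-0.6, 0.3, -0.7]
width: 0.699
```

Request:
drive_tool(
  steps=[
    [[0,0,0],0],
    [[0,0,0],0],
    [[0,0,0],0],
    [[0,0,0],0],
    [[0,0,0],0],
    [[0,0,0],0],
  ],
  jaw=0,
  force=40,
)

```text
time: 45.13
tool_pos: [0.6556, -0.1943, 0.2388]
tcp_rot: [-0.0, 3.141, -0.002]
wrist_force: [-0.5, -2.3, 2.0]
width: 0.348
```

Run:
```python
from plan import *
stat()
ph=np.linspace(.523,1.69,25)
X=.719-.13*np.sin(ph);Z=.145+.13*np.cos(ph)
dx=-np.diff(X)*1000; dz=-np.diff(Z)*1000
print([[round(a),round(b)] for a,b in zip(np.diff(np.round(np.r_[0,np.cumsum(dx)])),np.diff(np.round(np.r_[0,np.cumsum(dz)])))])
```

```text
t 45.13 p [ 0.6556 -0.1943  0.2388] yaw -180.0 w 0.348 F [-0.5 -2.3  2. ] q6 -1.89 tilt [ 0.0007 -0.0011]
[[5, 3], [6, 4], [5, 4], [5, 4], [4, 4], [5, 4], [4, 5], [4, 5], [4, 5], [3, 5], [3, 6], [3, 5], [3, 6], [2, 6], [3, 6], [1, 6], [2, 6], [1, 6], [1, 7], [1, 6], [0, 6], [0, 6], [0, 7], [-1, 6]]
```

Request:
drive_tool(
  steps=[
    [[5,0,3],0],
    [[6,0,4],0],
    [[5,0,4],0],
    [[5,0,4],0],
    [[4,0,4],0],
    [[5,0,4],0],
    [[4,0,5],0],
    [[4,0,5],0],
  ],
)

```text
time: 45.8
tool_pos: [0.6184, -0.1948, 0.208]
tcp_rot: [0.0, 3.137, -0.004]
wrist_force: [-1.7, -3.3, 9.6]
width: 0.356
```

Request:
drive_tool(
  steps=[
    [[4,0,5],0],
    [[3,0,5],0],
    [[3,0,6],0],
    [[3,0,5],0],
    [[3,0,6],0],
    [[2,0,6],0],
    [[3,0,6],0],
    [[1,0,6],0],
  ],
)

```text
time: 46.47
tool_pos: [0.5955, -0.195, 0.1616]
tcp_rot: [-0.0, 3.14, -0.004]
wrist_force: [-5.3, -4.4, 6.6]
width: 0.354
```

Request:
drive_tool(
  steps=[
    [[2,0,6],0],
    [[1,0,6],0],
    [[1,0,7],0],
    [[1,0,6],0],
    [[0,0,6],0],
    [[0,0,6],0],
    [[0,0,5],0],
    [[0,0,4],0],
  ],
)

```text
time: 47.13
tool_pos: [0.5914, -0.1951, 0.115]
tcp_rot: [-0.0, 3.139, -0.004]
wrist_force: [-0.4, -4.9, 4.0]
width: 0.351
```

Request:
drive_tool(
  steps=[
    [[0,0,3],0],
    [[-1,0,3],0],
    [[0,0,2],0],
    [[0,0,0],0],
    [[0,0,0],0],
  ],
)

```text
time: 47.55
tool_pos: [0.5925, -0.1951, 0.1068]
tcp_rot: [0.0, 3.139, -0.003]
wrist_force: [2.4, -6.1, 0.8]
width: 0.352
```

Request:
drive_tool(
  steps=[
    [[0,0,3],0],
    [[-0.5,0,3],0],
    [[0,0,3],0],
    [[0,0,0],0],
    [[0,0,0],0],
  ],
)

```text
time: 47.97
tool_pos: [0.5958, -0.1952, 0.1023]
tcp_rot: [0.001, 3.133, -0.005]
wrist_force: [-0.8, -2.4, 15.6]
width: 0.337
```

Run:
```python
from plan import *
stat(); i,im=pic('wrist','w18')
crop(im,130,120,384,310,3,'pics/w18b.png')
i,im=pic('scene','s6'); crop(im,165,165,365,310,4,'pics/s6b.png')
```

```text
t 47.97 p [ 0.5958 -0.1952  0.1023] yaw 179.98 w 0.337 F [-0.8 -2.4 15.6] q6 -1.93 tilt [ 0.009  -0.0031]
```

View pics/w18b.png

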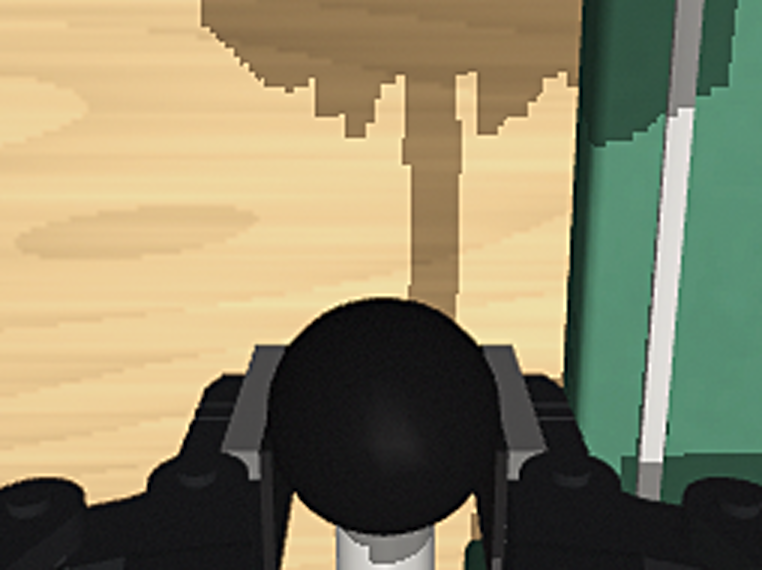

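View pics/s6b.png

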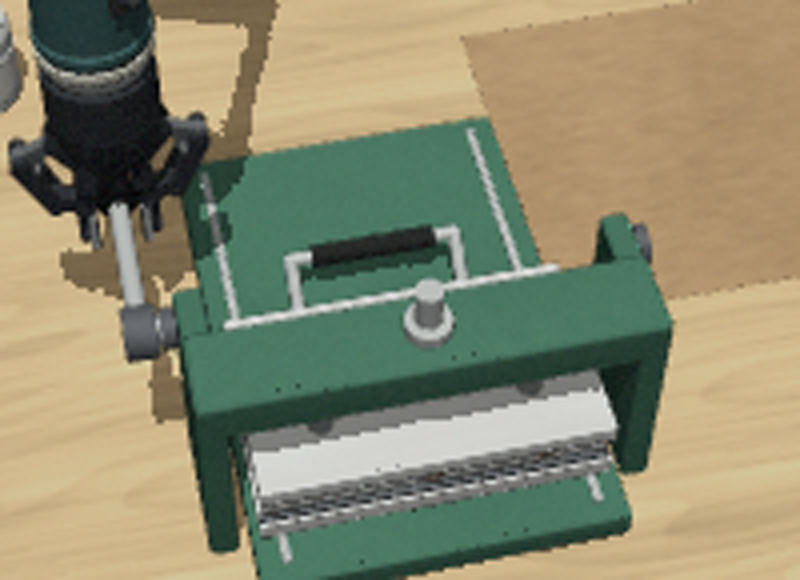

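Request:
drive_tool(
  steps=[
    [[0,0,-2],0],
    [[0,0,0],0],
    [[0,0,0],0],
    [[0,0,0],0],
    [[0,0,0],0],
  ],
  jaw=0.75,
)

```text
time: 48.48
tool_pos: [0.591, -0.1931, 0.098]
tcp_rot: [0.0, -3.14, -0.002]
wrist_force: [-0.3, -0.0, 0.4]
width: 0.753
```

Request:
drive_tool(
  steps=[
    [[0,0,-15],0],
    [[0,0,-20],0],
    [[0,0,-20],0],
    [[0,0,-20],0],
    [[0,0,-15],0],
    [[0,0,0],0],
    [[0,0,0],0],
    [[0,0,0],0],
  ],
)

```text
time: 49.15
tool_pos: [0.5911, -0.1933, 0.1876]
tcp_rot: [0.0, -3.139, -0.001]
wrist_force: [0.1, 0.4, -1.1]
width: 0.749
```

Run:
```python
from plan import *
stat(); i,im=pic('wrist','w19');np.save('w19.npy',[i],allow_pickle=True)
i,im=pic('scene','s7'); crop(im,165,165,365,310,4,'pics/s7b.png')
```

```text
t 49.15 p [ 0.5911 -0.1933  0.1876] yaw -179.99 w 0.749 F [ 0.1  0.4 -1.1] q6 -1.93 tilt [-0.0022  0.0009]
```

View pics/w19.png

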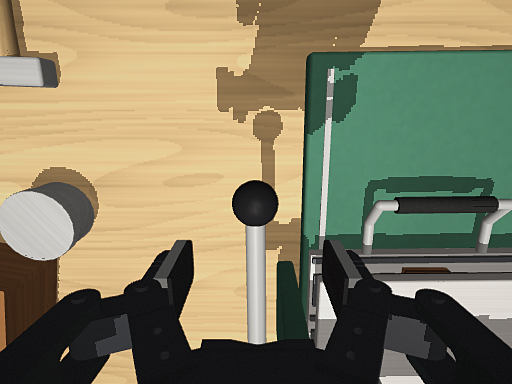

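View pics/s7b.png

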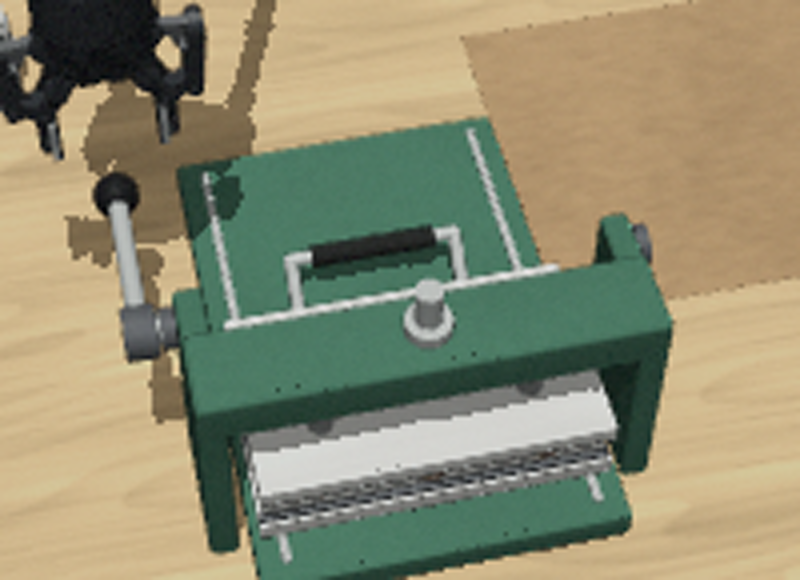

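Run:
```python
from plan import *
i=np.load('w19.npy',allow_pickle=True)[0]; s=bot.camera_info('scene')
A=[(i,255,203),(s,194.2,213.3)]
M=np.zeros((3,3));b=np.zeros(3)
for c,u,v in A:
    d=ray(c,u,v); d/=np.linalg.norm(d); P=np.eye(3)-np.outer(d,d); M+=P; b+=P@c['position']
p=np.linalg.solve(M,b); print(p,proj(i,[p]),proj(s,[p]))
for q in (1.0,1.15,1.25,1.31):
  a=q+.36; P=[[.719-.13*np.sin(a),-.1935,.145+.13*np.cos(a)]]; print(q,P,proj(i,P),proj(s,P))
```

```text
[ 0.58406907 -0.19327793  0.12960784] [[256.70977729 203.01544364]] [[193.77171071 213.3624719 ]]
1.0 [[np.float64(0.5918776016834089), -0.1935, np.float64(0.1722010265658845)]] [[256.2607919  239.53805043]] [[192.50289009 205.24470778]]
1.15 [[np.float64(0.5892401785753187), -0.1935, np.float64(0.1528986545585202)]] [[256.32760613 222.49684487]] [[193.08840747 209.23238523]]
1.25 [[np.float64(0.5890998875252191), -0.1935, np.float64(0.1399048278695116)]] [[256.37000244 215.03261868]] [[193.54435305 212.3077094 ]]
1.31 [[np.float64(0.5896391645246766), -0.1935, np.float64(0.13212466524216535)]] [[256.39444601 211.83988761]] [[193.84077085 214.29740849]]
```

Request:
drive_tool(
  steps=[
    [[3,0,0],0],
    [[2,0,0],0],
    [[0,0,5],0],
    [[0,0,10],0],
    [[0,0,8],0],
    [[0,0,5],0],
    [[0,0,3],0],
    [[0,0,0],0],
  ],
  jaw=0,
)

```text
time: 49.92
tool_pos: [0.5861, -0.1934, 0.1566]
tcp_rot: [0.0, -3.139, -0.001]
wrist_force: [-0.5, 1.4, -0.3]
width: -0.001
```

Request:
drive_tool(
  steps=[
    [[0,0,3],0],
    [[0,0,3],0],
    [[0,0,2],0],
    [[0,0,0],0],
    [[0,0,0],0],
  ],
)

```text
time: 50.33
tool_pos: [0.5869, -0.1937, 0.1502]
tcp_rot: [0.0, -3.142, -0.0]
wrist_force: [0.4, 0.5, 1.3]
width: -0.002
```

Request:
drive_tool(
  steps=[
    [[0,0,2],0],
    [[0,0,2],0],
    [[0,0,0],0],
    [[0,0,0],0],
  ],
)

```text
time: 50.67
tool_pos: [0.5875, -0.1939, 0.1478]
tcp_rot: [-0.0, 3.14, -0.001]
wrist_force: [-1.7, 0.3, 5.9]
width: 0.005
```

Request:
drive_tool(
  steps=[
    [[0,0,2],0],
    [[0,0,2],0],
    [[0,0,0],0],
    [[0,0,0],0],
  ],
)

```text
time: 51.0
tool_pos: [0.5876, -0.1941, 0.1474]
tcp_rot: [-0.0, 3.139, -0.002]
wrist_force: [-9.1, 2.9, 21.0]
width: -0.003
```

Request:
drive_tool(
  steps=[
    [[0,0,-5],0],
    [[0,0,-20],0],
    [[0,0,-30],0],
    [[0,0,-35],0],
    [[25,0,-35],0],
    [[35,0,-20],0],
    [[35,0,0],0],
    [[0,0,0],0],
  ],
)

```text
time: 51.67
tool_pos: [0.4885, -0.1936, 0.2879]
tcp_rot: [-0.001, -3.141, 0.002]
wrist_force: [-0.2, 1.4, -1.9]
width: 0.003
```

Request:
drive_tool(
  steps=[
    [[0,0,0],0],
    [[0,0,0],0],
    [[0,0,0],0],
    [[0,0,0],0],
  ],
)

```text
time: 52.0
tool_pos: [0.4934, -0.1937, 0.2855]
tcp_rot: [0.001, -3.141, -0.001]
wrist_force: [-0.1, -0.5, -0.6]
width: 0.002
```

Run:
```python
from plan import *
stat(); i,im=pic('wrist','w20')
i,im=pic('scene','s8'); crop(im,165,165,365,310,4,'pics/s8b.png')
i,im=pic('side','sd8'); crop(im,140,130,340,280,4,'pics/sd8b.png')
```

```text
t 52.0 p [ 0.4934 -0.1937  0.2855] yaw -179.97 w 0.002 F [-0.1 -0.5 -0.6] q6 -1.99 tilt [-0.0007  0.0005]
```

View pics/sd8b.png

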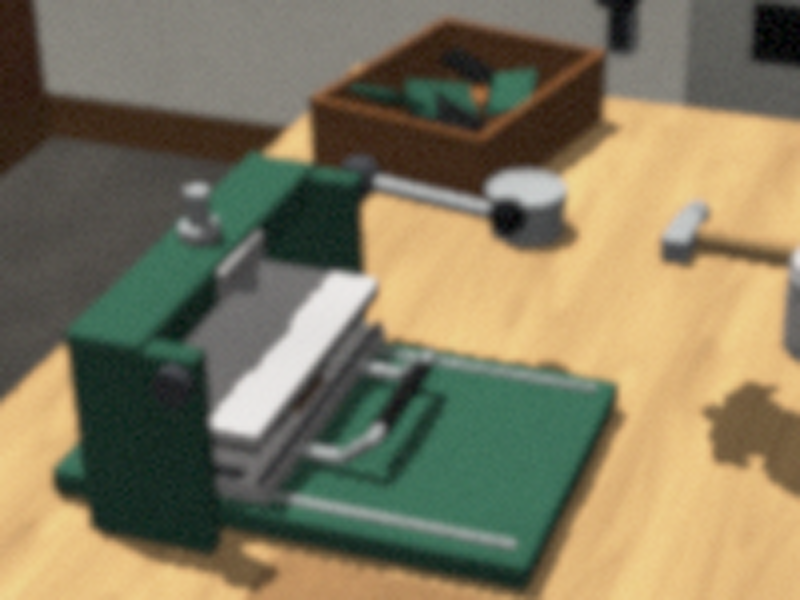

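View pics/s8b.png

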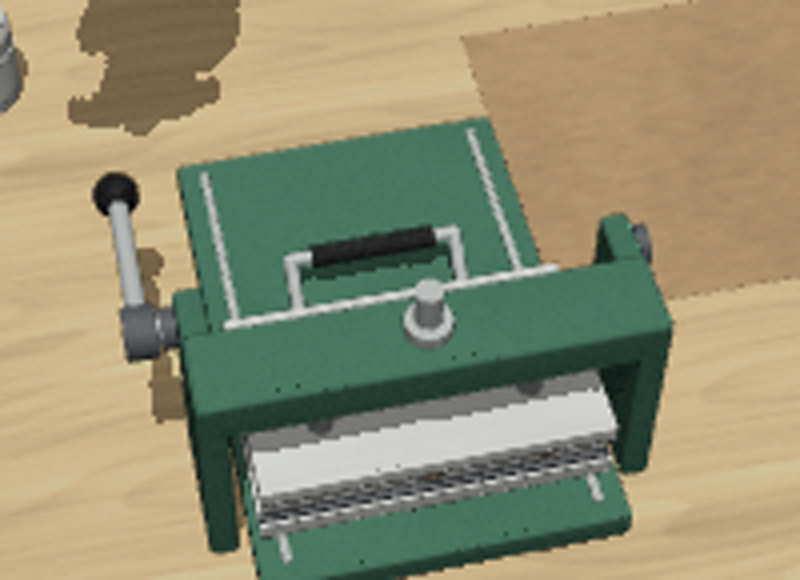

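View pics/s8.png

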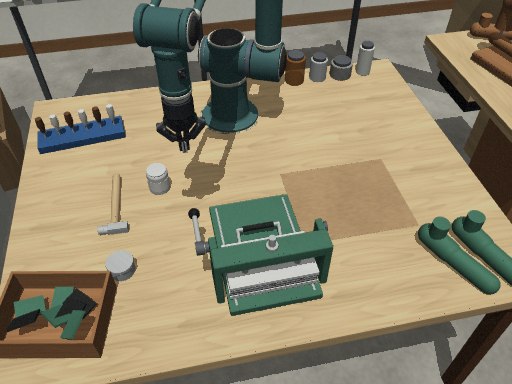

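The last pictures show the lever just below level, the bed home, the bystanders where they started and an empty cardboard, so I'm handing the job in.

```bash
python3 -c "
from workcell import bot
print(bot.finish_job())"
```

```text
the job is handed in; nothing more can be done
None
```

I pressed the four heels that were present (one wide, three narrow), and the job was handed in at about 52 s.

**What I did:** I drew the bed out to its stop. The wide heel went into the middle wide bay and each narrow heel into its own narrow bay. I then pushed the bed home and swung the lever down. The bed was already about 35 mm out at the start, and the lever about 0.16 rad down.

**Last checks:**
- **Heels in their bays:** wrist pictures from two directions, taken with the bed out, put every heel within about 2 mm and 1–2° of its bay. These figures carry the camera's own 1–2 mm error.
- **Bed:** the handle moved 180 mm between the two stops, and pushing or tugging lightly at either end moved it no further.
- **Lever:** pressing on the knob with 21 N moved it no further. The knob's top was at 147 mm, and 148 mm is expected when it is fully down.
- **Hammer, tin and can:** they look unmoved in the final pictures.

**Disagreed or not checked:**
- Before I gripped the knob, the scene and wrist cameras differed by 12 mm on its position. Combining both views showed the lever already slightly lowered, and I used that position.
- While swinging the lever, the ball slid a little in the jaws, so I pressed it down again with the fingers shut.
- After the platen came down I could not re-measure the heels. With the bed home and the platen still up, the backs of the three narrow heels looked evenly placed.

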